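Load the charging dock with every battery pack the same way round

ROBOT

A 6-joint arm with a two-finger parallel gripper is mounted at the origin on the work surface. World frame = base frame: x ahead of the robot, y to its left, z up, the work surface at z = 0. Lengths are in mm, angles in rad, forces in N, time in s.
With the tool pointing down it reaches from about 275 to 725 mm from the base axis. Payload 5.6 kg.
Tool frame: the origin (TCP) lies on the centre line of the jaws, within the pads' length; the fingertips stand 19 mm ahead of it and the grasp point (between the pads) is the TCP; z points along the fingers, y is the line along which they close (so a half turn about z gives the same grasp; the last joint's range is limited). The gripper opens to 85 mm and grips with 20 to 120 N. Pads are 22 mm wide; open, the fingers measure 114 mm over their backs; the gripper's body (76 mm by 85 mm) begins 54 mm behind the grasp point. The pads swing forward as they close: fully open they stand 13 mm farther back than shut.
Start: joints at [1.553, 0.255, 0.108, 0, -1.424, -0.285], TCP at [163.979, 524.98, 250.283] pointing down, gripper open.
Joint ranges: [-2.95, 2.95], [-1.21, 1.97], [-1.09, 1.5], [-2.87, 1.71], [-2.94, -0.07], [-3.05, 3.05]. Speed limits (rad/s): [2.57, 2.57, 3.14, 3.14, 3.14, 3.14].

INTERFACE

Orientations are given as a unit quaternion [x, y, z, w].
In Python, from rig import env, cams gives the robot as it stands.
- The arm moves only by the tool arm_command, never from a script. Its arguments are lists of equal length, an entry for each row: "hand": the opening, from 0 (shut) to 1 (fully open); "xyz": the shift along the tool's x, y, z in m, a list of three; "rot": the turn, a rotation vector about the tool's x, y, z in rad, a list of three. A call has 1 to 20 rows; each row is the pose to reach, as a shift and turn from the pose commanded when the call began, along the tool's axes at that moment; what a row does not reach only later rows make up. A row lasts 1/12 s, in which the tool goes at most 41.7 mm and 7.16 degrees, less where a joint would pass 70% of its speed; a pose out of reach is approached as far as the arm can. A call with a gripper value outside its range is refused whole. The fingers move at their own pace and stop on an object; the grip force is fixed at half the most. Time passes only in rows, so rows that repeat a pose let the fingers close. It gives the time, the measured TCP pose, the force, the opening and the grip force at its end, in the units of the state.
- env.state(): the state, without advancing time (a new reading comes with each control period).
- cams.get_image(name): name is "scene" or "top" or "wrist"; returns the picture (384x512x3 uint8, red, green, blue); there is no depth.
- cams.camera_info(name): a dict with "fovy" (degrees; the focal length in pixels is half the picture's height over the tangent of half this angle, whatever the lens; pixels are square), "cx", "cy" (the principal point, pixels), "world_from_camera" (4x4, takes a point from camera to world coordinates). Camera axes: x right, y up, looking along -z (the intrinsics and any distortion apply to the point x, -y, -z); pixel columns grow to the right and rows downward; lengths in mm; the calibration is good to about 2 mm. The wrist camera is an equidistant fisheye: a pixel r from the principal point sees the ray r / f radians off the axis. A picture is of the moment at which its call begins: read the wrist's pose just before it. camera_info takes no time and is no camera call; for the wrist camera it gives the pose at the moment of the call.
- env.sign_off(): hands the job in; it is judged then, once.
The state is a dict: "clock": time; "joint_pos": joint angles; "joint_velocities": joint speeds; "effort": joint torques, N m; "position": TCP position; "eef_rot": TCP orientation; "contact_force": force on the tool from outside, world axes, zero at the start; "ft_torque": the same for the moment, N m; "width": opening from 0.0 (shut) to 1.0 (fully open); "finger_force": force on a finger pad.
Only numpy, scipy, OpenCV 4.12 (cv2) and the standard library are available. Lean on these libraries where they do the work, as an engineer would, in place of code of your own. Each camera call takes 0.05 s, during which the arm holds its last target. There are 200 camera calls.

TASK

One battery pack sits back to front in the sloping charging dock and another lies loose on the mat: take the first out and turn it round, and get both into the dock's bays, one to a bay, the same way round as the pack that is already right: label up, flat on the bay floor, brass tab fully home in the slot at the lower end of the bay. Do not drop or tip them in: lower each pack onto its bay floor, lying parallel to the slope, before you let go. Leave the correct pack, the jar, the phone and the screwdriver where they are.

Things in the scene. Friction and masses are not known exactly. Their poses are not given: they have to be found in the camera images.
- pack_back: battery pack, black case 100 x 46 x 28 mm, yellow label on top, orange stripe near the tab end; brass tab 20 mm wide sticks 10 mm out of that end, 4 to 16 mm above the underside. Origin: centre of the case's underside; x to the tab end, y across the width, z out of the label; about 0.2 kg. This one starts in an end bay of the dock, back to front (tab up the slope).
- pack_loose: battery pack, black case 100 x 46 x 28 mm, yellow label on top, orange stripe near the tab end; brass tab 20 mm wide sticks 10 mm out of that end, 4 to 16 mm above the underside. Origin: centre of the case's underside; x to the tab end, y across the width, z out of the label; about 0.2 kg. This one starts lying label up on the blue mat, at any yaw.
- pack_good: battery pack, black case 100 x 46 x 28 mm, yellow label on top, orange stripe near the tab end; brass tab 20 mm wide sticks 10 mm out of that end, 4 to 16 mm above the underside. Origin: centre of the case's underside; x to the tab end, y across the width, z out of the label; about 0.2 kg. This one starts in the other end bay, the right way round; leave it alone.
- deck: sloping top (134 x 232 mm) of the white charging dock, fixed on a black stand, about 90 mm tall in all. Frame: origin in the middle bay's floor; x up the slope (30 degrees from level), y across the bays, z square out of the deck. Three bays 80 mm apart along y, each 114 mm long and 52 mm wide, with floor at z = 0, between ribs 8 mm high; ribs between bays are 28 mm wide
- bay0 (a point): first bay (y = -80 mm on the deck): the point on its floor where the origin of a pack stands when the pack is fully home, its case against the lower end wall. The bay runs from x = -50 to +64 mm about it; lower end wall 12 mm thick, 14 mm high, upper one 8 mm high. Axes as the deck's
- slot0 (a point): the middle of the tab slot of bay0, 10 mm above the bay floor; the slot is 26 mm wide, cut through the lower end wall, copper-floored; axes as the deck's
- bay1 (a point): middle bay (starts empty): the point on its floor where the origin of a pack stands when the pack is fully home, its case against the lower end wall. The bay runs from x = -50 to +64 mm about it; lower end wall 12 mm thick, 14 mm high, upper one 8 mm high. Axes as the deck's
- slot1 (a point): the middle of the tab slot of bay1, 10 mm above the bay floor; the slot is 26 mm wide, cut through the lower end wall, copper-floored; axes as the deck's
- bay2 (a point): last bay (y = +80 mm on the deck): the point on its floor where the origin of a pack stands when the pack is fully home, its case against the lower end wall. The bay runs from x = -50 to +64 mm about it; lower end wall 12 mm thick, 14 mm high, upper one 8 mm high. Axes as the deck's
- slot2 (a point): the middle of the tab slot of bay2, 10 mm above the bay floor; the slot is 26 mm wide, cut through the lower end wall, copper-floored; axes as the deck's
- pack_back_tab (a point): the middle of the brass tab of pack_back, 55 mm along x from the pack's origin and 10 mm above its underside
- pack_loose_tab (a point): the middle of the brass tab of pack_loose, 55 mm along x from the pack's origin and 10 mm above its underside
- jar: a small green flux jar, 42 mm across, 50 mm tall; bystander. Origin: centre of its underside
- phone: an opened phone lying flat, 148 x 72 x 8 mm; bystander. Origin: centre of its underside, x along it
- screwdriver: a screwdriver with red handle, 160 mm long, lying on the mat; bystander. x along it
- pack_good_tab (a point): the middle of the brass tab of pack_good

How it is judged (in metres and radians):
On the way, in this order (a step that is already met when the one before it is completed fails the run):
1. the first of the two packs is lowered into a bay while still held: tab within 12 mm of a slot's middle, parallel to the deck within 10 degrees, underside within 10 mm of the bay floor (((((distance between pack_back_tab and slot0 below 0.012 m or distance between pack_back_tab and slot1 below 0.012 m or distance between pack_back_tab and slot2 below 0.012 m) and angle between the z axis of pack_back and the z axis of deck, either way round below 0.17 rad and z of pack_back in the frame of bay1 below 0.01 m) and contact force between the fingers and pack_back above 0.5 N) or (((distance between pack_loose_tab and slot0 below 0.012 m or distance between pack_loose_tab and slot1 below 0.012 m or distance between pack_loose_tab and slot2 below 0.012 m) and angle between the z axis of pack_loose and the z axis of deck, either way round below 0.17 rad and z of pack_loose in the frame of bay1 below 0.01 m) and contact force between the fingers and pack_loose above 0.5 N))), for 0.1 s.
2. the other one is lowered into a bay in the same way while still held, the first staying in its bay (((((distance between pack_back_tab and slot0 below 0.012 m or distance between pack_back_tab and slot1 below 0.012 m or distance between pack_back_tab and slot2 below 0.012 m) and angle between the z axis of pack_back and the z axis of deck, either way round below 0.17 rad and z of pack_back in the frame of bay1 below 0.01 m) and (((distance between pack_loose_tab and slot0 below 0.012 m or distance between pack_loose_tab and slot1 below 0.012 m or distance between pack_loose_tab and slot2 below 0.012 m) and angle between the z axis of pack_loose and the z axis of deck, either way round below 0.17 rad and z of pack_loose in the frame of bay1 below 0.01 m) and contact force between the fingers and pack_loose above 0.5 N)) or (((distance between pack_loose_tab and slot0 below 0.012 m or distance between pack_loose_tab and slot1 below 0.012 m or distance between pack_loose_tab and slot2 below 0.012 m) and angle between the z axis of pack_loose and the z axis of deck, either way round below 0.17 rad and z of pack_loose in the frame of bay1 below 0.01 m) and (((distance between pack_back_tab and slot0 below 0.012 m or distance between pack_back_tab and slot1 below 0.012 m or distance between pack_back_tab and slot2 below 0.012 m) and angle between the z axis of pack_back and the z axis of deck, either way round below 0.17 rad and z of pack_back in the frame of bay1 below 0.01 m) and contact force between the fingers and pack_back above 0.5 N)))), for 0.1 s.
At the end, for the whole second after the job is handed in: All three packs rest in bays of the dock, label up: each one's tab middle within 6 mm of the middle of a slot, underside within 4 mm of the bay floor plane and parallel to it within 4.5 degrees, at rest ((distance between pack_back_tab and slot0 below 0.006 m or distance between pack_back_tab and slot1 below 0.006 m or distance between pack_back_tab and slot2 below 0.006 m) and angle between the z axis of each of pack_back, pack_loose, pack_good and the z axis of deck, either way round below 0.08 rad and z of each of pack_back, pack_loose, pack_good in the frame of bay1 below 0.01 m and z of each of pack_back, pack_loose, pack_good in the frame of bay1 below 0.004 m and linear speed of each of pack_back, pack_loose, pack_good below 0.02 m/s and (distance between pack_loose_tab and slot0 below 0.006 m or distance between pack_loose_tab and slot1 below 0.006 m or distance between pack_loose_tab and slot2 below 0.006 m) and (distance between pack_good_tab and slot0 below 0.006 m or distance between pack_good_tab and slot1 below 0.006 m or distance between pack_good_tab and slot2 below 0.006 m)); the robot touches nothing.
It fails at once if the correct pack is shifted more than 15 mm (distance of pack_good from where it was at the start of the episode above 0.015 m).
It fails at once if the jar is shifted more than 20 mm (distance of jar from where it was at the start of the episode above 0.02 m).
It fails at once if the phone is shifted more than 20 mm (distance of phone from where it was at the start of the episode above 0.02 m).
It fails at once if the screwdriver is shifted more than 20 mm (distance of screwdriver from where it was at the start of the episode above 0.02 m).
It also fails if it takes over 64 s, if anything falls off the work surface, if the arm or the gripper's body presses on something with over 40 N, if the wrist force passes 120 N, or if a joint passes its speed limit or range.

## Working session

There is one attempt and no reset: what is moved stays moved. The work goes in short steps, Python scripts to look and compute and a tool call to move; the robot and the scene stay as the last step left them, time stands still between calls to the robot, and variables do not carry over. Pictures are saved under pics/ and viewed, at most 10 in all, crops included, and the job is handed in when it is done.

Besides the shell and the picture viewer there is one more tool, called after "Call:" as name(argument=value, ...), one argument or row to a line, values as JSON. arm_command: Moves the arm, as the interface text tells. Its arguments: {"type":"object","properties":{"hand":{"type":"array","items":{"type":"number"}},"xyz":{"type":"array","items":{"type":"array","items":{"type":"number"}}},"rot":{"type":"array","items":{"type":"array","items":{"type":"number"}}}},"required":["hand","xyz","rot"]}

```bash
mkdir -p pics; python3 - <<'E'
from rig import env,cams
import cv2,numpy as np
print(env.state())
ims=[]
for n in ["scene","top","wrist"]:
    im=cams.get_image(n); i=cams.camera_info(n); print(n,i["fovy"],i["cx"],i["cy"],np.round(i["world_from_camera"],4).tolist())
    np.save(f"pics/{n}0.npy",im); cv2.imwrite(f"pics/{n}0.png",im[...,::-1])
E
```

```text
{'clock': 0.0, 'joint_pos': array([ 1.55264038e+00,  2.55766112e-01,  1.06981125e-01, -5.00544494e-04,
       -1.42389221e+00, -2.84605085e-01]), 'joint_velocities': array([-0.00023571,  0.00052631,  0.00157468,  0.00127628,  0.00034108,
        0.00053802]), 'effort': array([ 1.58780695e-04, -3.86626875e+01,  2.37941211e+01,  5.36515608e+00,
       -6.16988313e-03,  7.04775886e-06]), 'position': array([163.78041949, 524.55834134, 249.37247384]), 'eef_rot': array([ 9.88557806e-01, -1.50839380e-01, -1.20429582e-04,  9.64983672e-04]), 'contact_force': array([0.14433974, 0.70765483, 0.2628476 ]), 'ft_torque': array([-0.00824439,  0.03069341,  0.03749082]), 'finger_force': 0.0, 'width': 1.0013309179833472}
scene 42.39901277495766 251.30100096662179 196.60595968250544 [[0.0669, -0.7126, 0.6984, 1397.0606], [0.9978, 0.0473, -0.0472, -2.796], [0.0006, 0.7, 0.7142, 917.058], [0.0, 0.0, 0.0, 1.0]]
top 54.18971119136348 258.31885929527147 191.69539657660775 [[0.0066, 0.9909, -0.1347, 462.183], [-0.9995, 0.0107, 0.0296, 75.2723], [0.0308, 0.1345, 0.9904, 1024.8626], [0.0, 0.0, 0.0, 1.0]]
wrist 65.70646984690485 254.54986359937809 190.24852912440588 [[-0.2987, 0.9206, 0.2514, 226.4822], [-0.9543, -0.2884, -0.078, 506.066], [0.0007, -0.2632, 0.9647, 372.5169], [0.0, 0.0, 0.0, 1.0]]
```

View pics/top0.png

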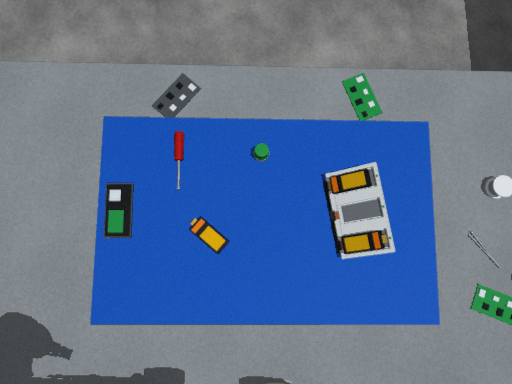

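View pics/scene0.png

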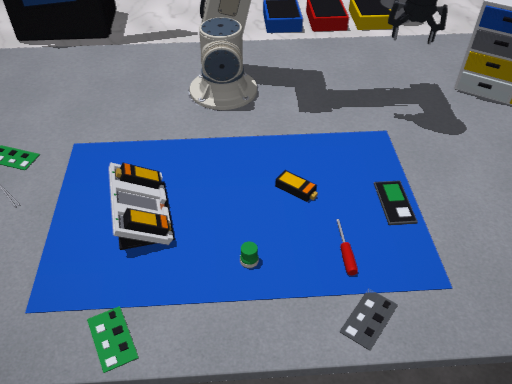

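The top view shows the dock at right around (360,210). Its slot side, at (336,215), is to the left (+y). The good pack is at (352,181) with its stripe to the left, the reversed pack is at (363,243) with its stripe to the right, and the loose pack is at (210,235). The scene view agrees.

```bash
cat > h.py <<'E'
import numpy as np,cv2
from scipy.spatial.transform import Rotation as R
def ray(info,uv,fish=False):
    f=192/np.tan(np.radians(info["fovy"]/2)); d=(np.array(uv,float)-[info["cx"],info["cy"]])/f
    if fish:
        r=np.linalg.norm(d); s=np.sin(r)/r if r>0 else 1; c=np.array([d[0]*s,-d[1]*s,-np.cos(r)])
    else: c=np.array([d[0],-d[1],-1])
    T=np.array(info["world_from_camera"]); v=T[:3,:3]@c; return T[:3,3],v/np.linalg.norm(v)
def tri(a,b):
    (p,u),(q,v)=a,b; s=np.linalg.lstsq(np.c_[u,-v],q-p,rcond=None)[0]
    A=p+s[0]*u;B=q+s[1]*v; return (A+B)/2,np.linalg.norm(A-B)
def plane(rayp,p0,n):
    p,u=rayp; return p+u*(np.dot(n,p0-p)/np.dot(n,u))
def blobs(im,lo,hi,amin=20):
    m=cv2.inRange(cv2.cvtColor(im,cv2.COLOR_RGB2HSV),np.array(lo),np.array(hi))
    m=cv2.morphologyEx(m,cv2.MORPH_OPEN,np.ones((2,2)))
    n,l,s,c=cv2.connectedComponentsWithStats(m)
    return [(c[i],s[i,4],cv2.minAreaRect(np.argwhere(l==i)[:,::-1].astype(np.float32))) for i in range(1,n) if s[i,4]>=amin]
YEL=((19,150,120),(29,255,255)); ORA=((7,170,120),(17,255,255))
def move(state,pos,rot):
    "tool-frame shift (m) and rotvec to reach pos(mm), rot"
    r0=R.from_quat(state["eef_rot"]); return np.round(r0.inv().apply(np.array(pos)-state["position"])/1000,4),np.round((r0.inv()*rot).as_rotvec(),4)
E
python3 - <<'E'
from rig import cams
from h import *
I={n:cams.camera_info(n) for n in("top","scene")}
for n in I:
    im=np.load(f"pics/{n}0.npy")
    for nm,c in(("Y",YEL),("O",ORA)):
        for b in blobs(im,*c,amin=12): print(n,nm,np.round(b[0],1),b[1],[np.round(x,1).tolist() for x in b[2]])
E
```

```text
top Y [354.1 180.6] 317 [[354.1, 180.6], [13.7, 23.1], 78.7]
top Y [194.5 222.4] 15 [[194.4, 222.4], [2.2, 5.8], 33.7]
top Y [213.  238.9] 323 [[213.1, 238.9], [23.0, 14.1], 41.2]
top Y [357.4 243.8] 327 [[357.4, 243.8], [14.1, 23.3], 81.3]
top Y [385.  239.3] 31 [[385.0, 239.5], [7.0, 4.0], 90.0]
top O [335.4 185. ] 79 [[335.4, 185.0], [14.7, 5.1], 78.7]
top O [198.8 226.4] 89 [[198.7, 226.6], [5.6, 15.5], 41.2]
top O [377.1 241.1] 91 [[377.0, 241.0], [16.1, 5.6], 77.5]
scene Y [365.8  12.5] 117 [[368.1, 13.8], [40.7, 13.5], 24.6]
scene Y [147.3 174.2] 203 [[147.6, 174.2], [25.3, 8.8], 12.5]
scene Y [119.2 172.1] 23 [[119.0, 172.0], [4.0, 4.0], 90.0]
scene Y [292.8 180.5] 229 [[292.8, 180.5], [23.4, 10.4], 25.0]
scene Y [314.9 195.1] 18 [[314.8, 195.3], [2.8, 4.9], 45.0]
scene Y [144.  218.1] 276 [[144.5, 218.2], [27.3, 10.8], 11.3]
scene O [128.3 170. ] 55 [[128.5, 170.0], [10.0, 5.0], 90.0]
scene O [309.2 188.4] 66 [[309.2, 188.3], [4.9, 12.7], 45.0]
scene O [164.7 222.3] 65 [[164.6, 222.1], [12.9, 5.1], 78.7]
```

```bash
cat > m1.py <<'E'
from rig import env,cams
from h import *
I={n:cams.camera_info(n) for n in("top","scene")}
P={}
for k,a,b in [("goodY",(354.1,180.6),(147.3-3.3+0,218.1)),("goodO",(335.4,185),(164.7,222.3)),("backY",(357.4,243.8),(147.3,174.2)),("backO",(377.1,241.1),(128.3,170)),("looseY",(213,238.9),(292.8,180.5)),("looseO",(198.8,226.4),(309.2,188.4))]:
    P[k],g=tri(ray(I["top"],a),ray(I["scene"],b)); print(k,np.round(P[k],1),round(g,1))
for n in("good","back","loose"):
    d=P[n+"O"]-P[n+"Y"]; print(n,np.linalg.norm(d).round(1),"yaw",np.degrees(np.arctan2(d[1],d[0])).round(1),"pitch",np.degrees(np.arcsin(d[2]/np.linalg.norm(d))).round(1))
E
python3 m1.py
```

```text
goodY [ 623.4 -199.    73. ] 4.5
goodO [ 615.5 -156.    46.3] 5.2
backY [ 461.3 -206.5   60.1] 4.9
backO [ 468.3 -249.5   83.7] 5.1
looseY [471.6 166.3  23.5] 4.2
looseO [504.2 204.5  24. ] 4.3
good 51.2 yaw 100.4 pitch -31.3
back 49.6 yaw -80.7 pitch 28.5
loose 50.2 yaw 49.5 pitch 0.6
```

```bash
cat >> h.py <<'E'
def deckR(yaw):
    a=np.radians(yaw); c,s=np.cos(np.radians(30)),.5
    x=np.array([c*np.cos(a),c*np.sin(a),s]); z=np.array([-s*np.cos(a),-s*np.sin(a),c]); return np.c_[x,np.cross(z,x),z]
def toolR(D,flip=False):
    "tool z = -deck z, tool x = +-deck x"
    k=-1 if flip else 1; x=k*D[:,0]; z=-D[:,2]; return R.from_matrix(np.c_[x,np.cross(z,x),z])
E
python3 - <<'E'
from rig import env
from h import *
s=env.state();D=deckR(-80)
print(move(s,np.array([545,-216,44])+210*D[:,2],toolR(D)))
E
```

```text
(array([0.5364, 0.5   , 0.0245]), array([-0.2848,  0.4691,  1.0676]))
```

Call:
arm_command(
  hand=[0.7,0.7,0.7,0.7,0.7,0.7,0.7,0.7,0.7,0.7,0.7,0.7,0.7,0.7,0.7,0.7,0.7,0.7,0.7,0.7],
  xyz=[
    [0.5364,0.5,0.0245],
    [0.5364,0.5,0.0245],
    [0.5364,0.5,0.0245],
    [0.5364,0.5,0.0245],
    [0.5364,0.5,0.0245],
    [0.5364,0.5,0.0245],
    [0.5364,0.5,0.0245],
    [0.5364,0.5,0.0245],
    [0.5364,0.5,0.0245],
    [0.5364,0.5,0.0245],
    [0.5364,0.5,0.0245],
    [0.5364,0.5,0.0245],
    [0.5364,0.5,0.0245],
    [0.5364,0.5,0.0245],
    [0.5364,0.5,0.0245],
    [0.5364,0.5,0.0245],
    [0.5364,0.5,0.0245],
    [0.5364,0.5,0.0245],
    [0.5364,0.5,0.0245],
    [0.5364,0.5,0.0245],
  ],
  rot=[
    [-0.2848,0.4691,1.0676],
    [-0.2848,0.4691,1.0676],
    [-0.2848,0.4691,1.0676],
    [-0.2848,0.4691,1.0676],
    [-0.2848,0.4691,1.0676],
    [-0.2848,0.4691,1.0676],
    [-0.2848,0.4691,1.0676],
    [-0.2848,0.4691,1.0676],
    [-0.2848,0.4691,1.0676],
    [-0.2848,0.4691,1.0676],
    [-0.2848,0.4691,1.0676],
    [-0.2848,0.4691,1.0676],
    [-0.2848,0.4691,1.0676],
    [-0.2848,0.4691,1.0676],
    [-0.2848,0.4691,1.0676],
    [-0.2848,0.4691,1.0676],
    [-0.2848,0.4691,1.0676],
    [-0.2848,0.4691,1.0676],
    [-0.2848,0.4691,1.0676],
    [-0.2848,0.4691,1.0676],
  ],
)

```text
clock: 1.82
position: [526.5, -113.6, 225.2]
eef_rot: [0.739, -0.622, 0.197, 0.167]
contact_force: [-1.2, 0.1, -0.5]
width: 0.698
finger_force: 0.0
```

```bash
python3 - <<'E'
from rig import env,cams
from h import *
import pickle
s=env.state();i=cams.camera_info("wrist");im=cams.get_image("wrist")
print(s["clock"],s["joint_pos"].round(3),s["joint_velocities"].round(2),s["position"],s["width"])
D=deckR(-80); print(move(s,np.array([545,-216,44])+210*D[:,2],toolR(D)))
pickle.dump((i,im),open("pics/w1.pkl","wb")); cv2.imwrite("pics/w1.png",im[...,::-1])
for nm,c in(("Y",YEL),("O",ORA)):
    for b in blobs(im,*c,amin=40): print(nm,b[0].round(1),b[1],[np.round(x,1).tolist() for x in b[2]])
E
```

```text
1.8167 [ 0.376  0.189 -0.352  0.551 -1.204 -0.452] [ 0.05 -0.02 -0.01 -0.   -0.01 -0.01] [ 526.53721061 -113.6407069   225.19769594] 0.6980536692967259
(array([-0.0005, -0.0004, -0.0011]), array([ 0.0021,  0.0011, -0.0024]))
Y [177.2 166.1] 1854 [[177.0, 166.4], [56.6, 33.1], 87.7]
Y [328.2 187.3] 1785 [[328.5, 188.0], [33.1, 55.6], 2.7]
O [330.4 141.1] 465 [[331.0, 141.0], [12.0, 36.0], 90.0]
O [180.3 211.5] 418 [[180.5, 211.5], [11.0, 35.0], 90.0]
```

View pics/w1.png

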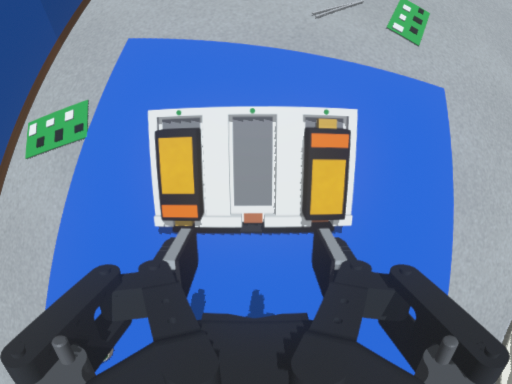

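The wrist view shows the dock nearly square-on, with its upper edge at row ~109 and its lower wall at row ~222. The good pack is on the left at (180,175), the reversed pack on the right at (328,175) with its tab at (328,124), and bay1 is empty with its slot at (253,217).

```bash
cat > deck.py <<'E'
from h import *
import pickle,sys
def nrm(i,uv):
    f=192/np.tan(np.radians(i["fovy"]/2)); d=(np.asarray(uv,float)-[i["cx"],i["cy"]])/f; r=np.linalg.norm(d,axis=-1,keepdims=True); return d*np.tan(r)/r
def deck(i,im):
    hsv=cv2.cvtColor(im,cv2.COLOR_RGB2HSV); m=cv2.inRange(hsv,(0,0,190),(180,40,255))
    n,l,s,c=cv2.connectedComponentsWithStats(m); k=1+np.argmax(s[1:,4]); 
    cs,_=cv2.findContours((l==k).astype(np.uint8),cv2.RETR_EXTERNAL,cv2.CHAIN_APPROX_NONE)
    h=cv2.convexHull(max(cs,key=len)); q=cv2.approxPolyDP(h,8,True)[:,0].astype(float)
    pts=max(cs,key=len)[:,0].astype(float); print("quad",q.tolist(),s[k,4])
    q=q[np.argsort(np.arctan2(*(q-q.mean(0)).T[::-1]))]  # TL,TR,BR,BL
    L=[]; N=nrm(i,pts)
    for a,b in zip(q,np.roll(q,-1,0)):
        t=((pts-a)@(b-a))/((b-a)@(b-a)); dd=np.abs(np.cross(b-a,pts-a))/np.linalg.norm(b-a)
        P=N[(t>.08)&(t<.92)&(dd<2.5)]; P=P[:] 
        vx,vy,x,y=cv2.fitLine(P.astype(np.float32),cv2.DIST_HUBER,0,1e-5,1e-5).ravel(); L.append(np.cross([x,y,1],[x+vx,y+vy,1]))
    C=[]
    for j in range(4):
        p=np.cross(L[j-1],L[j]); C.append(p[:2]/p[2])
    return np.array(C)
if __name__=="__main__":
    i,im=pickle.load(open(sys.argv[1],"rb")); C=deck(i,im)
    O=np.array([[72,116,8],[72,-116,8],[-62,-116,14],[-62,116,14]],float)
    ok,rv,tv=cv2.solvePnP(O,C.reshape(-1,1,2),np.eye(3),None)
    pr=cv2.projectPoints(O,rv,tv,np.eye(3),None)[0][:,0]; print("resid px",((pr-C)*297).round(1).tolist())
    T=np.array(i["world_from_camera"]); F=np.diag([1,-1,-1.]); Rw=T[:3,:3]@F@cv2.Rodrigues(rv)[0]; p=T[:3,:3]@F@tv.ravel()+T[:3,3]
    print("bay1",p.round(1),"tilt",np.degrees(np.arccos(Rw[2,2])).round(2),"yaw",np.degrees(np.arctan2(Rw[1,0],Rw[0,0])).round(2),"roll",np.degrees(Rw[2,1]).round(2))
    D=deckR(np.degrees(np.arctan2(Rw[1,0],Rw[0,0])))
    for nm,c in(("Y",YEL),("O",ORA)):
        for b in blobs(im,*c,amin=40): print(nm,(D.T@(plane(ray(i,b[0],True),p+28*D[:,2],D[:,2])-p)).round(1))
E
python3 deck.py pics/w1.pkl 2>&1 | grep -v Warn
```

```text
t=((pts-a)@(b-a))/((b-a)@(b-a)); dd=np.abs(np.cross(b-a,pts-a))/np.linalg.norm(b-a)
quad [[356.0, 110.0], [350.0, 224.0], [155.0, 224.0], [148.0, 111.0]] 9852
resid px [[-0.1, 0.4], [-0.0, 0.5], [0.6, -0.5], [-0.5, -0.5]]
bay1 [ 545.5 -213.9   42.5] tilt 31.83 yaw -80.02 roll 0.25
Y [11.4 80.  28. ]
Y [-12.5 -82.1  28. ]
O [ 37.7 -82.   28. ]
O [-39.7  80.2  28. ]
```

```bash
cat > tgt.py <<'E'
from rig import env
from h import *
import sys
# usage: tgt.py flip x y z [x y z ...] deck coords about bay1
P=np.array([545.5,-213.9,43.5]);D=deckR(-80.0)
s=env.state();a=list(map(float,sys.argv[1:]))
print("now deck",(D.T@(s["position"]-P)).round(1),"j",s["joint_pos"].round(2),"F",s["contact_force"].round(1),"w",round(s["width"],3),"t",s["clock"])
print("tool z off deck normal deg",np.degrees(np.arccos(-D[:,2]@R.from_quat(s["eef_rot"]).as_matrix()[:,2])).round(2))
for k in range(1,len(a),3): print(*move(s,P+D@np.array(a[k:k+3]),toolR(D,bool(a[0]))))
E
python3 tgt.py 0 -1 -82 80 -1 -82 30
```

```text
now deck [  1.8  -1.1 209. ] j [ 0.38  0.19 -0.35  0.55 -1.2  -0.45] F [0.3 0.7 1. ] w 0.698 t 1.8667
tool z off deck normal deg 0.08
[-0.0025  0.0808  0.1291] [ 0.0009  0.0012 -0.0011]
[-0.0025  0.0808  0.1791] [ 0.0009  0.0012 -0.0011]
```

Call:
arm_command(
  hand=[0.7,0.7,0.7,0.7,0.7,0.7,0.7,0.7,0.7,0.7,0.7,0.7],
  xyz=[
    [-0.0025,0.081,0.129],
    [-0.0025,0.081,0.129],
    [-0.0025,0.081,0.129],
    [-0.0025,0.081,0.129],
    [-0.0025,0.081,0.129],
    [-0.0025,0.081,0.129],
    [-0.0025,0.081,0.14],
    [-0.0025,0.081,0.15],
    [-0.0025,0.081,0.16],
    [-0.0025,0.081,0.17],
    [-0.0025,0.081,0.178],
    [-0.0025,0.081,0.178],
  ],
  rot=[
    [0,0,0],
    [0,0,0],
    [0,0,0],
    [0,0,0],
    [0,0,0],
    [0,0,0],
    [0,0,0],
    [0,0,0],
    [0,0,0],
    [0,0,0],
    [0,0,0],
    [0,0,0],
  ],
)

```text
clock: 2.87
position: [463.4, -210.9, 70.4]
eef_rot: [0.74, -0.621, 0.198, 0.166]
contact_force: [0.2, 0.4, 1.3]
width: 0.701
finger_force: 0.0
```

```bash
python3 tgt.py 0 -1 -82 30; python3 - <<'E'
from rig import env,cams
from h import *
im=cams.get_image("wrist"); cv2.imwrite("pics/w2.png",im[...,::-1])
E
```

```text
now deck [ -1.4 -80.3  31.8] j [ 0.13  0.23 -0.81  0.88 -0.71 -0.69] F [0.2 0.4 1.3] w 0.701 t 2.8667
tool z off deck normal deg 0.11
[0.0004 0.0017 0.0018] [-0.0018  0.0008  0.0006]
```

View pics/w2.png

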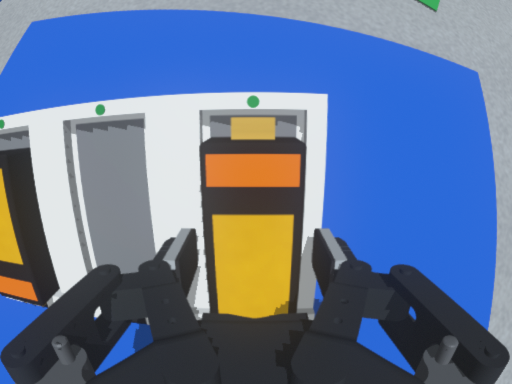

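The pads straddle the reversed pack evenly: pads at columns 190 and 318, pack between 203 and 303. I'll close on it.

Call:
arm_command(
  hand=[0.7,0,0,0,0,0],
  xyz=[
    [0.0,0.0,0.0015],
    [0.0,0.0,0.0015],
    [0.0,0.0,0.0015],
    [0.0,0.0,0.0015],
    [0.0,0.0,0.0015],
    [0.0,0.0,0.0015],
  ],
  rot=[
    [0,0,0],
    [0,0,0],
    [0,0,0],
    [0,0,0],
    [0,0,0],
    [0,0,0],
  ],
)

```text
clock: 3.42
position: [463.8, -211.5, 70.1]
eef_rot: [0.74, -0.621, 0.199, 0.165]
contact_force: [-1.7, 5.0, 5.0]
width: 0.525
finger_force: 60.9
```

```bash
python3 tgt.py 0 -1 -81 130; python3 tgt.py 1 0 0 130 
```

```text
now deck [ -1.  -80.1  31.3] j [ 0.13  0.23 -0.81  0.88 -0.7  -0.69] F [-1.7  5.   5. ] w 0.525 t 3.4167
tool z off deck normal deg 0.23
[-0.0001  0.0005 -0.0987] [-0.0039  0.0009 -0.0002]
now deck [ -1.  -80.1  31.3] j [ 0.13  0.23 -0.81  0.88 -0.7  -0.69] F [-1.7  5.   5. ] w 0.525 t 3.4167
tool z off deck normal deg 0.23
[ 0.0009 -0.0805 -0.0984] [1.5000e-03 6.1000e-03 3.1414e+00]
```

Call:
arm_command(
  hand=[0,0,0,0,0,0,0,0,0,0,0,0,0,0,0,0,0,0,0],
  xyz=[
    [0,0,-0.01],
    [0,0,-0.03],
    [0,0,-0.065],
    [0,0,-0.098],
    [0,0,-0.098],
    [0,-0.02,-0.098],
    [0,-0.04,-0.098],
    [0,-0.06,-0.098],
    [0,-0.08,-0.098],
    [0,-0.08,-0.098],
    [0,-0.08,-0.098],
    [0,-0.08,-0.098],
    [0,-0.08,-0.098],
    [0,-0.08,-0.098],
    [0,-0.08,-0.098],
    [0,-0.08,-0.098],
    [0,-0.08,-0.098],
    [0,-0.08,-0.098],
    [0,-0.08,-0.098],
  ],
  rot=[
    [0,0,0],
    [0,0,0],
    [0,0,0],
    [0,0,0],
    [0,0,0.12],
    [0,0,0.24],
    [0,0,0.36],
    [0,0,0.48],
    [0,0,0.6],
    [0,0,0.72],
    [0,0,0.84],
    [0,0,0.96],
    [0,0,1.08],
    [0,0,1.2],
    [0,0,1.32],
    [0,0,1.44],
    [0,0,1.56],
    [0,0,1.6],
    [0,0,1.6],
  ],
)

```text
clock: 5.0
position: [532.3, -149.9, 153.7]
eef_rot: [-0.069, 0.964, -0.256, 0.027]
contact_force: [-0.9, 0.7, -2.4]
width: 0.523
finger_force: 62.6
```

```bash
python3 tgt.py 1 2 0 130 2 0 31.3
```

```text
now deck [ -1.4  -1.9 128.1] j [ 0.29  0.25 -0.48  0.63 -1.   -2.11] F [-0.9  0.7 -2.4] w 0.523 t 5.0
tool z off deck normal deg 0.12
[-0.002  -0.0034 -0.0019] [ 1.7000e-03 -1.4000e-03  1.5401e+00]
[-0.0019 -0.0036  0.0968] [ 1.7000e-03 -1.4000e-03  1.5401e+00]
```

Call:
arm_command(
  hand=[0,0,0,0,0,0,0,0,0,0,0,0,0,0,0,0,0,0,0,0],
  xyz=[
    [0,0,0],
    [0,0,0],
    [0,0,0],
    [0,0,0],
    [0,0,0],
    [0,0,0],
    [0,0,0],
    [0,0,0],
    [0,0,0],
    [0,0,0],
    [0,0,0],
    [0,0,0],
    [0,0,0],
    [0,0,0],
    [0,0,0],
    [0,0,0],
    [0,0,0],
    [0,0,0],
    [0,0,0],
    [0,0,0],
  ],
  rot=[
    [0,0,-0.12],
    [0,0,-0.24],
    [0,0,-0.36],
    [0,0,-0.48],
    [0,0,-0.6],
    [0,0,-0.72],
    [0,0,-0.84],
    [0,0,-0.96],
    [0,0,-1.08],
    [0,0,-1.2],
    [0,0,-1.32],
    [0,0,-1.44],
    [0,0,-1.56],
    [0,0,-1.68],
    [0,0,-1.8],
    [0,0,-1.92],
    [0,0,-2.04],
    [0,0,-2.16],
    [0,0,-2.28],
    [0,0,-2.4],
  ],
)

```text
clock: 6.67
position: [532.4, -150.0, 153.7]
eef_rot: [0.925, -0.28, 0.117, 0.23]
contact_force: [-0.3, 0.3, -2.2]
width: 0.523
finger_force: 62.7
```

```bash
python3 tgt.py 1 2 0 130
```

```text
now deck [ -1.3  -1.8 128.1] j [ 0.29  0.25 -0.48  0.63 -1.    0.3 ] F [-0.3  0.3 -2.2] w 0.523 t 6.6667
tool z off deck normal deg 0.11
[ 0.0036  0.0012 -0.0019] [-2.0000e-03 -1.2000e-03 -2.3339e+00]
```

Call:
arm_command(
  hand=[0,0,0,0,0,0,0,0,0,0,0,0,0,0,0,0,0,0,0,0],
  xyz=[
    [0,0,0],
    [0,0,0],
    [0,0,0],
    [0,0,0],
    [0,0,0],
    [0,0,0],
    [0,0,0],
    [0,0,0],
    [0,0,0],
    [0,0,0],
    [0,0,0],
    [0,0,0],
    [0,0,0],
    [0,0,0],
    [0,0,0],
    [0,0,0],
    [0,0,0],
    [0,0,0],
    [0,0,0],
    [0,0,0],
  ],
  rot=[
    [0,0,-0.12],
    [0,0,-0.24],
    [0,0,-0.36],
    [0,0,-0.48],
    [0,0,-0.6],
    [0,0,-0.72],
    [0,0,-0.84],
    [0,0,-0.96],
    [0,0,-1.08],
    [0,0,-1.2],
    [0,0,-1.32],
    [0,0,-1.44],
    [0,0,-1.56],
    [0,0,-1.68],
    [0,0,-1.8],
    [0,0,-1.92],
    [0,0,-2.04],
    [0,0,-2.16],
    [0,0,-2.28],
    [0,0,-2.334],
  ],
)

```text
clock: 8.33
position: [532.4, -150.0, 153.7]
eef_rot: [0.621, 0.74, -0.166, 0.198]
contact_force: [-0.1, -0.3, -2.7]
width: 0.525
finger_force: 62.7
```

```bash
python3 tgt.py 1 2 0 130 2 0 60 2 0 36; python3 - <<'E'
from rig import env,cams
from h import *
import pickle
i=cams.camera_info("wrist");im=cams.get_image("wrist"); cv2.imwrite("pics/w3.png",im[...,::-1]); pickle.dump((i,im),open("pics/w3.pkl","wb"))
E
```

```text
now deck [ -1.4  -1.8 128.1] j [ 0.29  0.25 -0.48  0.63 -1.    2.64] F [-0.1 -0.3 -2.7] w 0.525 t 8.3333
tool z off deck normal deg 0.11
[-0.0034  0.0018 -0.002 ] [ 0.0002 -0.0018  0.0005]
[-0.0035  0.0018  0.068 ] [ 0.0002 -0.0018  0.0005]
[-0.0035  0.0018  0.092 ] [ 0.0002 -0.0018  0.0005]
```

View pics/w3.png

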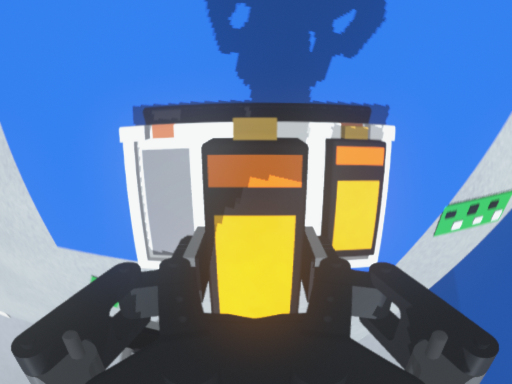

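The held pack is straight in the jaws, tab toward the slot side. The empty bay0 is at left (167,200), and the good pack is at right (357,195).

```bash
python3 - 2>/dev/null <<'E'
from deck import *
i,im=pickle.load(open("pics/w3.pkl","rb")); P=np.array([545.5,-213.9,43.5]);D=deckR(-80.0)
def onp(uv,z): return (D.T@(plane(ray(i,uv,True),P+z*D[:,2],D[:,2])-P)).round(1)
hsv=cv2.cvtColor(im,cv2.COLOR_RGB2HSV)
m=cv2.inRange(hsv,(0,0,190),(180,50,255))
for r in (150,170,200,230):
    c=np.flatnonzero(m[r,100:420])+100; g=np.split(c,np.flatnonzero(np.diff(c)>2)+1); print(r,[(a[0],a[-1],onp((a[0]-.5,r),8)[1],onp((a[-1]+.5,r),8)[1]) for a in g if len(a)>2])
for nm,c in(("Y",YEL),("O",ORA)):
    for b in blobs(im,*c,amin=100): print(nm,b[0].round(1),b[1],onp(b[0],28),"held plane",onp(b[0],128.1-31.3+28))
for x in (160,260): 
    c=np.flatnonzero(m[:,x]); print(x,c[:1],onp((x,c[0]-.5),14))
E
python3 deck.py pics/w3.pkl 2>/dev/null | head -1
```

```text
150 [(np.int64(124), np.int64(134), np.float64(-118.0), np.float64(-107.2)), (np.int64(138), np.int64(162), np.float64(-104.3), np.float64(-81.0)), (np.int64(188), np.int64(200), np.float64(-58.8), np.float64(-47.7)), (np.int64(309), np.int64(324), np.float64(42.3), np.float64(56.1)), (np.int64(386), np.int64(390), np.float64(112.7), np.float64(117.8))]
170 [(np.int64(125), np.int64(135), np.float64(-118.7), np.float64(-107.7)), (np.int64(140), np.int64(144), np.float64(-103.8), np.float64(-98.9)), (np.int64(189), np.int64(201), np.float64(-58.7), np.float64(-47.4)), (np.int64(308), np.int64(323), np.float64(42.1), np.float64(56.0)), (np.int64(385), np.int64(388), np.float64(113.4), np.float64(117.4))]
200 [(np.int64(129), np.int64(138), np.float64(-117.8), np.float64(-107.6)), (np.int64(142), np.int64(147), np.float64(-104.6), np.float64(-98.7)), (np.int64(191), np.int64(203), np.float64(-58.5), np.float64(-46.9)), (np.int64(306), np.int64(322), np.float64(41.5), np.float64(56.7)), (np.int64(382), np.int64(385), np.float64(113.5), np.float64(117.7))]
230 [(np.int64(133), np.int64(142), np.float64(-117.8), np.float64(-107.3)), (np.int64(146), np.int64(151), np.float64(-104.2), np.float64(-98.1)), (np.int64(189), np.int64(194), np.float64(-62.3), np.float64(-56.7)), (np.int64(315), np.int64(320), np.float64(51.3), np.float64(56.9)), (np.int64(378), np.int64(381), np.float64(113.5), np.float64(117.8))]
Y [355.9 215.6] 2823 [13.4 81.8 28. ] held plane [-22.4  45.2 124.8]
Y [255.5 264.8] 7724 [57.6 -1.9 28. ] held plane [  2.7  -2.3 124.8]
O [360.7 156.5] 817 [-36.3  81.5  28. ] held plane [-50.6  45.1 124.8]
O [265.8 172.3] 2127 [-22.9   6.   28. ] held plane [-43.    2.2 124.8]
160 [138] [-50.  -80.7  14. ]
quad [[29.0, 383.0], [0.0, 383.0], [0.0, 127.0], [126.0, 261.0]] 10353
```

Call:
arm_command(
  hand=[0,0,0,0,0,0,0,0,0,0],
  xyz=[
    [-0.0035,0.0018,0.01],
    [-0.0035,0.0018,0.025],
    [-0.0035,0.0018,0.04],
    [-0.0035,0.0018,0.055],
    [-0.0035,0.0018,0.067],
    [-0.0035,0.0018,0.074],
    [-0.0035,0.0018,0.081],
    [-0.0035,0.0018,0.088],
    [-0.0035,0.0018,0.093],
    [-0.0035,0.0018,0.093],
  ],
  rot=[
    [0,0,0],
    [0,0,0],
    [0,0,0],
    [0,0,0],
    [0,0,0],
    [0,0,0],
    [0,0,0],
    [0,0,0],
    [0,0,0],
    [0,0,0],
  ],
)

```text
clock: 9.22
position: [544.5, -199.0, 77.9]
eef_rot: [0.624, 0.737, -0.165, 0.201]
contact_force: [-4.2, 2.5, 12.3]
width: 0.524
finger_force: 65.7
```

```bash
python3 tgt.py 1 2 0 31.3
```

```text
now deck [ 4.3  1.6 37.2] j [ 0.15  0.35 -0.6   0.8  -0.78  2.53] F [-4.2  2.5 12.3] w 0.524 t 9.2167
tool z off deck normal deg 0.25
[ 0.0023 -0.0016  0.0059] [ 0.0039  0.0019 -0.0092]
```

```bash
python3 - <<'E'
from rig import env,cams
from h import *
import pickle
i=cams.camera_info("wrist");im=cams.get_image("wrist"); pickle.dump((i,im),open("pics/w4.pkl","wb"))
s=cams.get_image("scene")[120:280,60:220]; t=cams.get_image("top")[140:280,300:420]
w=im[90:300,90:430]
a=cv2.resize(w,(680,420),interpolation=cv2.INTER_CUBIC); 
out=np.zeros((600,800,3),np.uint8); out[:380,:615]=cv2.resize(w,(615,380),interpolation=cv2.INTER_CUBIC); out[380:600,:220]=cv2.resize(s,(220,220)); out[380:600,230:419]=cv2.resize(t,(189,220))
cv2.imwrite("pics/w4.png",out[...,::-1])
E
```

```text
(no output)
```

View pics/w4.png

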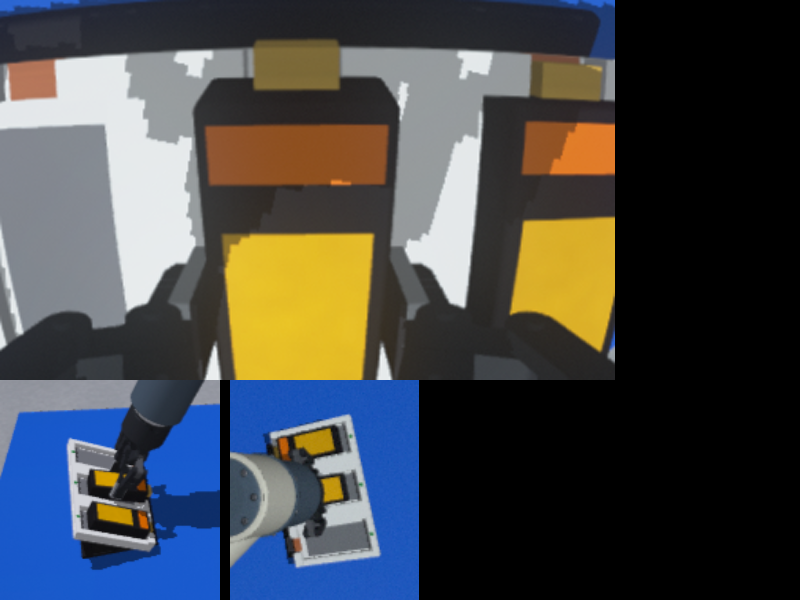

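The held pack's tab end, at crop row 40, projects past the wall's outer edge at row ~50. The good pack's tab stays within the wall, so the held case seems to be catching the end wall or sitting high. I'll check the numbers.

```bash
python3 - 2>/dev/null <<'E'
from deck import *
D=deckR(-80.0); P=np.array([545.5,-213.9,43.5])
def W(i,l,r,w=1):  # 3D of two edge points at equal depth along deck normal whose y-gap is w
    a=ray(i,l,True);b=ray(i,r,True); f=lambda z:[D.T@(plane(q,P+z*D[:,2],D[:,2])-P) for q in(a,b)]
    z0,z1=0.,100.; g=lambda z:f(z)[1][1]-f(z)[0][1]
    z=z0+(abs(w)-abs(g(z0)))*(z1-z0)/(abs(g(z1))-abs(g(z0))); A,B=f(z); return ((A+B)/2).round(1),(abs(g(28))).round(2)
for fn in ("w1","w3","w4"):
    i,im=pickle.load(open(f"pics/{fn}.pkl","rb")); hsv=cv2.cvtColor(im,cv2.COLOR_RGB2HSV)
    for nm,lo,hi in(("Y",(19,120,90),(30,255,255)),("O",(5,150,70),(17,255,255))):
        m=cv2.inRange(hsv,lo,hi); n,l,s,c=cv2.connectedComponentsWithStats(m)
        for k in range(1,n):
            if s[k,4]<300: continue
            q=l==k; rows=np.flatnonzero(q.any(1)); 
            for r in (rows[len(rows)//5],rows[len(rows)//2]):
                cc=np.flatnonzero(q[r]); print(fn,nm,"row",r,cc[0],cc[-1],W(i,(cc[0]-.5,r),(cc[-1]+.5,r),38.0), "rows",rows[0],rows[-1])
E
```

```text
w1 Y row 148 159 192 (array([30.1, 82.1, 23.5]), np.float64(37.45)) rows 137 193
w1 Y row 165 160 192 (array([10.5, 84.2, 17.6]), np.float64(36.74)) rows 137 193
w1 Y row 170 312 344 (array([  4. , -83.7,  16.6]), np.float64(36.62)) rows 159 214
w1 Y row 187 311 344 (array([-11.9, -80.7,  30.1]), np.float64(38.27)) rows 159 214
w1 O row 136 312 348 (array([ 44.1, -76.9,  45.3]), np.float64(40.3)) rows 133 147
w1 O row 140 312 348 (array([ 40.2, -76.9,  46. ]), np.float64(40.39)) rows 133 147
w1 O row 207 162 196 (array([-28.7,  76.5,  45.7]), np.float64(40.35)) rows 205 217
w1 O row 211 162 197 (array([-29.9,  73.8,  54.8]), np.float64(41.67)) rows 205 217
w3 Y row 122 235 275 (array([-59.6,  -2.2, -25.6]), np.float64(30.66)) rows 118 139
w3 Y row 129 235 275 (array([-53.1,  -2.2, -24.8]), np.float64(30.75)) rows 118 139
w3 Y row 194 336 378 (array([-5.6, 81.1, 28.8]), np.float64(38.13)) rows 180 250
w3 Y row 215 335 375 (array([14.9, 83.6, 22.4]), np.float64(37.07)) rows 180 250
w3 Y row 235 214 294 (array([-13.1,  -3. , 124.6]), np.float64(66.85)) rows 215 318
w3 Y row 267 216 292 
[... 697 characters left out ...]
 -111. ]), np.float64(18.56)) rows 124 145
w4 Y row 224 377 435 (array([-8. , 82.1, 28.1]), np.float64(38.02)) rows 209 284
w4 Y row 247 374 431 (array([ 5. , 81.7, 29.3]), np.float64(38.37)) rows 209 284
w4 Y row 237 214 295 (array([-7.2,  0.8, 35.6]), np.float64(40.31)) rows 218 315
w4 Y row 267 216 293 (array([ 9.3,  0.6, 34.9]), np.float64(40.1)) rows 218 315
w4 O row 163 380 447 (array([-43.2,  74.7,  40.5]), np.float64(41.94)) rows 157 186
w4 O row 172 380 446 (array([-38.7,  75.5,  39.4]), np.float64(41.58)) rows 157 186
w4 O row 165 204 303 (array([-43.8,   0.7,  50.5]), np.float64(45.78)) rows 159 192
w4 O row 176 205 303 (array([-39.4,   0.8,  50.4]), np.float64(45.7)) rows 159 192
```

The case nose is about 12 mm up, on the end wall, and the pack has pitched a few degrees. The stripe position says the pack sits ~2 mm further down-slope in the grip than I assumed. I'll lift, shift up-slope and lower again.

```bash
python3 tgt.py 1 7.5 0 50 7.5 0 37 7.5 0 31
```

```text
now deck [ 4.3  1.6 37.2] j [ 0.15  0.35 -0.6   0.8  -0.78  2.53] F [-3.9  1.5 12.4] w 0.521 t 9.3667
tool z off deck normal deg 0.24
[-0.0032 -0.0015 -0.0128] [ 0.0039  0.0016 -0.0092]
[-0.0032 -0.0016  0.0002] [ 0.0039  0.0016 -0.0092]
[-0.0032 -0.0016  0.0062] [ 0.0039  0.0016 -0.0092]
```

Call:
arm_command(
  hand=[0,0,0,0,0,0,0,0],
  xyz=[
    [-0.001,0,-0.008],
    [-0.0055,0,-0.015],
    [-0.0055,0,-0.015],
    [-0.0055,0,-0.015],
    [-0.0055,0,-0.01],
    [-0.0055,0,-0.005],
    [-0.0055,0,-0.001],
    [-0.0055,0,-0.001],
  ],
  rot=[
    [0,0,0],
    [0,0,0],
    [0,0,0],
    [0,0,0],
    [0,0,0],
    [0,0,0],
    [0,0,0],
    [0,0,0],
  ],
)

```text
clock: 10.03
position: [543.5, -202.3, 79.4]
eef_rot: [0.624, 0.738, -0.165, 0.199]
contact_force: [-9.5, 13.9, 13.2]
width: 0.522
finger_force: 66.5
```

```bash
python3 tgt.py 1 7.5 0 36
```

```text
now deck [ 7.8  0.  36.9] j [ 0.15  0.35 -0.59  0.79 -0.78  2.54] F [-9.5 13.9 13.2] w 0.522 t 10.0333
tool z off deck normal deg 0.08
[ 0.0003 -0.      0.0009] [ 0.0013 -0.0005 -0.0077]
```

Call:
arm_command(
  hand=[0,0,0,0,0,0,0,0],
  xyz=[
    [0,0,-0.008],
    [0,-0.002,-0.012],
    [0,-0.002,-0.012],
    [0,-0.002,-0.012],
    [0,-0.002,-0.007],
    [0,-0.002,-0.003],
    [0,-0.002,0.0],
    [0,-0.002,0],
  ],
  rot=[
    [0,0,0],
    [0,0,0],
    [0,0,0],
    [0,0,0],
    [0,0,0],
    [0,0,0],
    [0,0,0],
    [0,0,0],
  ],
)

```text
clock: 10.7
position: [541.4, -202.8, 79.4]
eef_rot: [0.624, 0.738, -0.165, 0.199]
contact_force: [-10.5, 14.5, 13.6]
width: 0.524
finger_force: 66.6
```

```bash
python3 tgt.py 1 7.5 -2 36;  python3 - <<'E'
from rig import env,cams
from h import *
import pickle
i=cams.camera_info("wrist");im=cams.get_image("wrist"); pickle.dump((i,im),open("pics/w5.pkl","wb"))
w=im[90:270,150:360]
cv2.imwrite("pics/w5.png",cv2.resize(w,(700,600),interpolation=cv2.INTER_CUBIC)[...,::-1])
s=env.state(); D=deckR(-80); print("deck F",D.T@s["contact_force"],"T",D.T@s["ft_torque"])
E
```

```text
now deck [ 7.9 -2.1 36.9] j [ 0.15  0.35 -0.6   0.79 -0.78  2.54] F [-10.5  14.5  13.6] w 0.524 t 10.7
tool z off deck normal deg 0.07
[0.0004 0.0001 0.0009] [ 0.001  -0.0006 -0.0079]
deck F [-7.93084182 -6.49425962 19.14883596] T [-2.8215048   4.06315342 -0.05463733]
```

View pics/w5.png

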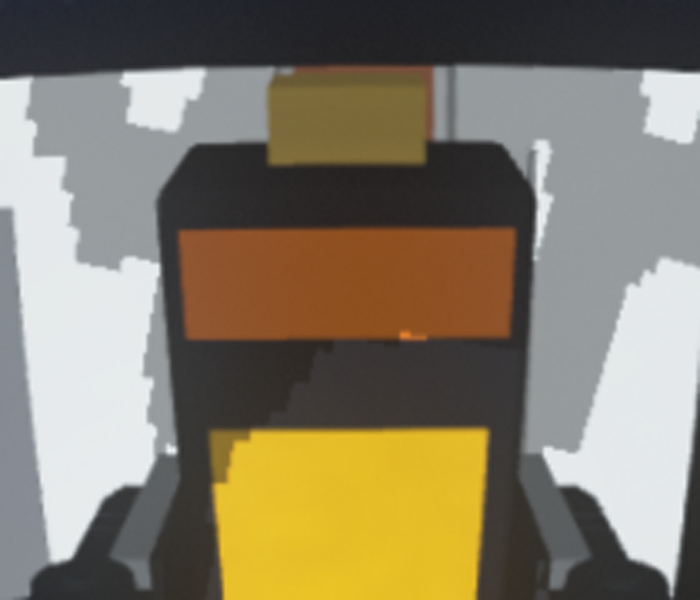

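The tab is now over the copper slot (tab columns 268–428, copper visible to 432). The nose is still slightly high and the tail is touching the floor. I'll press down gently to level it.

Call:
arm_command(
  hand=[0,0,0,0,0,0],
  xyz=[
    [0,0.001,0.001],
    [0,0.001,0.002],
    [0,0.001,0.003],
    [0,0.001,0.004],
    [0,0.001,0.004],
    [0,0.001,0.004],
  ],
  rot=[
    [0,0,0],
    [0,0,0],
    [0,0,0],
    [0,0,0],
    [0,0,0],
    [0,0,0],
  ],
)

```text
clock: 11.25
position: [541.7, -203.1, 79.1]
eef_rot: [0.624, 0.737, -0.165, 0.2]
contact_force: [-37.2, 47.2, 48.6]
width: 0.522
finger_force: 72.7
```

```bash
cat > chk.py <<'E'
from deck import *
from rig import env,cams
import sys
D=deckR(-80.0); P=np.array([545.5,-213.9,43.5])
i=cams.camera_info("wrist");im=cams.get_image("wrist"); pickle.dump((i,im),open(f"pics/{sys.argv[1]}.pkl","wb"));s=env.state()
print("deck F",(D.T@s["contact_force"]).round(1),"T",(D.T@s["ft_torque"]).round(2))
hsv=cv2.cvtColor(im,cv2.COLOR_RGB2HSV)
def pos(l,r,w):
    f=lambda z:[D.T@(plane(ray(i,q,True),P+z*D[:,2],D[:,2])-P) for q in(l,r)]
    g=lambda z:np.linalg.norm(f(z)[1]-f(z)[0]); z=(w-g(0))*100/(g(100)-g(0)); return (sum(f(z))/2).round(1)
for nm,lo,hi,w in(("Y",(19,120,90),(30,255,255),38.2),("O",(5,150,70),(17,255,255),41.7)):
    m=cv2.inRange(hsv,lo,hi); n,l,st,c=cv2.connectedComponentsWithStats(m)
    for k in range(1,n):
        if st[k,4]<500: continue
        q=l==k; rows=np.flatnonzero(q.any(1)); o=[]
        for r in rows[len(rows)//5:4*len(rows)//5]:
            cc=np.flatnonzero(q[r]); o.append(pos((cc[0]-.5,r),(cc[-1]+.5,r),w))
        o=np.array(o); print(nm,st[k,4],"first",o[0],"mean",o.mean(0).round(1),"last",o[-1])
E
python3 tgt.py 1 5 -1 31.3; python3 chk.py w6 2>/dev/null
```

```text
now deck [ 8.  -1.9 36.5] j [ 0.15  0.35 -0.6   0.8  -0.78  2.54] F [-37.2  47.2  48.6] w 0.522 t 11.25
tool z off deck normal deg 0.16
[0.0031 0.0008 0.0052] [ 0.0026  0.0013 -0.0084]
deck F [-21.3 -27.9  68.7] T [-10.51   9.13  -0.07]
Y 1232 first [-55.1  -2.7 -88.8] mean [-48.8  -2.7 -88.1] last [-42.6  -2.8 -87.3]
Y 603 first [ -55.1  153.9 -106.6] mean [ -49.7  152.2 -105. ] last [-45.  143.6 -91.6]
Y 3955 first [-6.6 83.  27.5] mean [14.1 90.  18.6] last [ 82.6 154.  -62. ]
Y 7497 first [-3.9 -2.9 35.8] mean [13.8 -2.9 32.5] last [33.  -3.  29.8]
O 1911 first [-41.4  81.9  29.2] mean [-36.8  82.3  28.3] last [-32.4  82.5  28.4]
O 3275 first [-38.5  -2.8  39. ] mean [-34.1  -2.7  38.4] last [-29.4  -2.7  37.2]
```

That was a hard contact at 75 N. The image geometry puts the slot about 3–4 mm toward +y of the tab, so the tab is sitting on the slot's edge with the pack pitched about 7°. I'll raise it and correct.

Call:
arm_command(
  hand=[0,0,0,0,0],
  xyz=[
    [0,0,-0.006],
    [0,0,-0.015],
    [0,0.002,-0.025],
    [0,0.0025,-0.025],
    [0,0.0025,-0.025],
  ],
  rot=[
    [0,0,0],
    [0,0,0],
    [0,0,0],
    [0,0,0],
    [0,0,0],
  ],
)

```text
clock: 11.72
position: [543.8, -192.3, 96.7]
eef_rot: [0.624, 0.738, -0.165, 0.199]
contact_force: [0.7, 0.5, -1.2]
width: 0.526
finger_force: 64.1
```

```bash
python3 tgt.py 1 7 1.5 45; python3 chk.py w7 2>/dev/null; python3 - <<'E'
import pickle,cv2
i,im=pickle.load(open("pics/w7.pkl","rb")); cv2.imwrite("pics/w7.png",cv2.resize(im[90:270,110:410],(800,480),interpolation=cv2.INTER_CUBIC)[...,::-1])
E
```

```text
now deck [ 8.   2.1 56.9] j [ 0.18  0.33 -0.56  0.74 -0.83  2.58] F [ 0.7  0.5 -1.2] w 0.526 t 11.7167
tool z off deck normal deg 0.1
[ 0.0009 -0.0006  0.0119] [ 0.001  -0.0014 -0.0081]
deck F [-1.6 -0.3 -2.2] T [-0.03  1.87 -0.  ]
Y 1181 first [-55.5   1.  -68.3] mean [-49.    1.1 -71.8] last [-43.    0.9 -66.8]
Y 509 first [ -55.3  146.5 -119.2] mean [ -49.6  150.  -127.3] last [ -44.4  145.7 -119. ]
Y 4074 first [-6.4 81.8 27.7] mean [ 8.8 81.9 27.7] last [23.2 80.5 30.4]
Y 7496 first [-3.3  1.2 54.6] mean [14.1  1.  52.7] last [33.4  0.8 50.4]
O 1634 first [-41.1  82.5  26.3] mean [-36.8  82.4  26.8] last [-32.6  82.   27.5]
O 3233 first [-38.3   1.3  58.3] mean [-34.    1.3  58.3] last [-29.5   1.2  57.7]
```

View pics/w7.png

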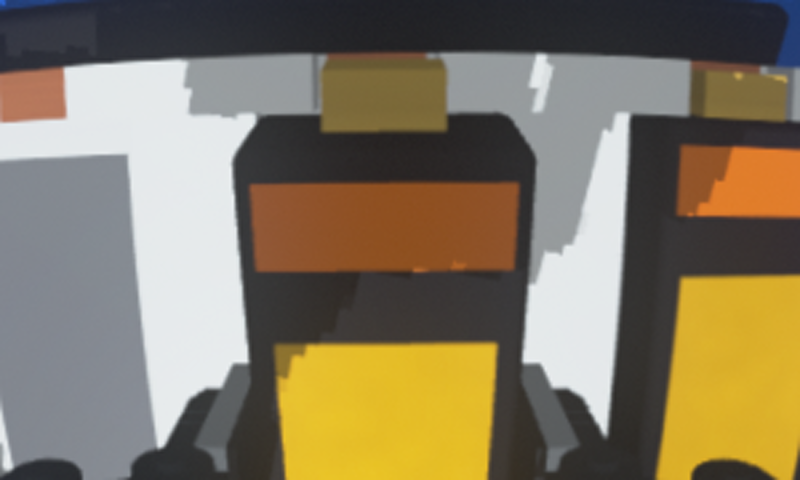

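The slot's left wall is at crop column 317 and the copper runs to 440, so the tab at 322–447 is now nearly centred. The pack is pitched about 6.7° nose-up in the grip, so I'll tilt the tool to level it.

Call:
arm_command(
  hand=[0,0,0,0,0],
  xyz=[
    [-0.001,-0.0004,0.0],
    [-0.001,-0.0004,0.004],
    [-0.001,-0.0004,0.008],
    [-0.001,-0.0004,0.012],
    [-0.001,-0.0004,0.012],
  ],
  rot=[
    [0,-0.06,-0.004],
    [0,-0.115,-0.008],
    [0,-0.115,-0.008],
    [0,-0.115,-0.008],
    [0,-0.115,-0.008],
  ],
)

```text
clock: 12.18
position: [543.4, -199.9, 85.6]
eef_rot: [0.611, 0.728, -0.202, 0.239]
contact_force: [-0.1, 0.9, -2.6]
width: 0.522
finger_force: 64.0
```

```bash
python3 tgt.py 1 9 1.7 36; python3 chk.py w8 2>/dev/null
```

```text
now deck [ 8.8  0.3 43.6] j [ 0.18  0.36 -0.66  0.94 -0.82  2.38] F [-0.1  0.9 -2.6] w 0.522 t 12.1833
tool z off deck normal deg 6.43
[0.0007 0.0014 0.0075] [-0.0025  0.1123  0.0002]
deck F [-1.1 -0.6 -2.3] T [-0.01  2.15 -0.03]
Y 664 first [ -38.4  188.1 -178.3] mean [ -38.6  154.1 -111.1] last [ -32.7  149.2 -102.1]
Y 1197 first [-40.   -1.7 -87.8] mean [-33.6  -1.6 -88.1] last [-27.7  -1.7 -84.9]
Y 3965 first [-5.9 82.9 27.5] mean [ 8.8 82.2 28.8] last [24.  81.5 30.2]
Y 7484 first [-2.1 -0.7 40.3] mean [15.5 -0.7 40.2] last [34.9 -0.7 40.2]
O 1873 first [-41.3  81.8  29.3] mean [-36.5  82.4  28.4] last [-32.2  82.1  29.1]
O 3270 first [-37.3  -0.9  39.9] mean [-33.1  -0.7  40.7] last [-28.9  -0.6  41.6]
```

Level now: label at z ≈ 40 along its whole length, 3.4 mm up-slope of home. I'll lower along the deck normal.

Call:
arm_command(
  hand=[0,0,0,0],
  xyz=[
    [0.0,0.0014,0.002],
    [0.0003,0.0014,0.005],
    [0.0006,0.0014,0.0075],
    [0.0006,0.0014,0.0075],
  ],
  rot=[
    [0,0,0],
    [0,0,0],
    [0,0,0],
    [0,0,0],
  ],
)

```text
clock: 12.57
position: [546.0, -203.1, 80.2]
eef_rot: [0.611, 0.727, -0.201, 0.24]
contact_force: [-1.1, 0.4, -2.4]
width: 0.524
finger_force: 64.0
```

```bash
python3 tgt.py 1 9 1.7 32; python3 chk.py w9 2>/dev/null
```

```text
now deck [ 9.3  2.4 37. ] j [ 0.17  0.37 -0.66  0.96 -0.81  2.36] F [-1.1  0.4 -2.4] w 0.524 t 12.5667
tool z off deck normal deg 6.5
[ 0.0008 -0.0006  0.005 ] [-0.0006  0.1134 -0.0002]
deck F [-1.1  0.1 -2.2] T [ 0.01  2.17 -0.02]
Y 1201 first [-39.4   0.6 -94.4] mean [-33.    0.7 -94.7] last [-27.2   0.6 -91.5]
Y 715 first [ -42.2  168.  -134.8] mean [ -39.1  151.1 -102.5] last [-34.  143.9 -91.2]
Y 3880 first [-6.5 82.7 27.8] mean [ 9.2 83.8 26.6] last [104.4 165.3 -74.8]
Y 7483 first [-1.7  1.4 33.7] mean [16.   1.4 33.6] last [35.3  1.3 33.7]
O 2026 first [-41.3  82.3  28.6] mean [-36.7  82.3  28.4] last [-32.   82.3  28.2]
O 3282 first [-36.9   1.2  33.3] mean [-32.7   1.3  34.2] last [-28.5   1.4  35. ]
```

Call:
arm_command(
  hand=[0,0,0,0,0],
  xyz=[
    [0.0002,-0.0002,0.002],
    [0.0004,-0.0003,0.004],
    [0.0005,-0.0003,0.005],
    [0.0005,-0.0003,0.0055],
    [0.0005,-0.0003,0.0055],
  ],
  rot=[
    [0,0,0],
    [0,0,0],
    [0,0,0],
    [0,0,0],
    [0,0,0],
  ],
)

```text
clock: 13.03
position: [546.4, -205.7, 75.9]
eef_rot: [0.61, 0.728, -0.201, 0.24]
contact_force: [-0.8, 1.0, -0.6]
width: 0.523
finger_force: 64.3
```

```bash
python3 tgt.py 1 5 1.7 31.3; python3 chk.py w10 2>/dev/null
```

```text
now deck [ 9.3  2.3 32. ] j [ 0.16  0.37 -0.67  0.98 -0.8   2.35] F [-0.8  1.  -0.6] w 0.523 t 13.0333
tool z off deck normal deg 6.53
[ 0.0044 -0.0006  0.0002] [0.     0.1139 0.0002]
deck F [-1.1  0.3 -1.1] T [-0.17  2.2  -0.04]
Y 1201 first [-39.3   0.6 -99.4] mean [-32.8   0.7 -99.7] last [-27.    0.6 -96.5]
Y 751 first [ -44.4  156.6 -106.7] mean [-38.9 150.8 -96.9] last [-32.2 151.1 -97.5]
Y 3806 first [-7.4 82.5 28.1] mean [14.1 90.3 19.2] last [ 97.7 161.9 -65.3]
Y 7508 first [-1.6  1.3 28.7] mean [16.   1.3 28.7] last [35.4  1.3 28.7]
O 2128 first [-41.6  81.3  30.2] mean [-36.8  82.2  28.7] last [-32.2  82.5  28.4]
O 3309 first [-36.8   1.1  28.3] mean [-32.6   1.2  29.2] last [-28.4   1.3  29.9]
```

Call:
arm_command(
  hand=[0,0,0,0,0,0],
  xyz=[
    [0.0015,0,0.0],
    [0.003,0,0.0],
    [0.004,0,0.0],
    [0.005,0,0.0002],
    [0.0055,0,0.0002],
    [0.0055,0,0.0002],
  ],
  rot=[
    [0,0,0],
    [0,0,0],
    [0,0,0],
    [0,0,0],
    [0,0,0],
    [0,0,0],
  ],
)

```text
clock: 13.58
position: [546.1, -203.1, 74.6]
eef_rot: [0.611, 0.726, -0.203, 0.242]
contact_force: [1.5, -9.5, 5.1]
width: 0.522
finger_force: 64.0
```

```bash
python3 tgt.py 1 5 1.7 31.3; python3 chk.py w11 2>/dev/null
```

```text
now deck [ 6.4  2.4 32.2] j [ 0.17  0.38 -0.67  0.99 -0.8   2.34] F [ 1.5 -9.5  5.1] w 0.522 t 13.5833
tool z off deck normal deg 6.76
[ 0.0015 -0.0007  0.0007] [-0.0005  0.1179 -0.0023]
deck F [10.7  0.   0.3] T [ 0.02 -2.   -0.11]
Y 1197 first [-40.8   0.8 -99.3] mean [-34.7   0.8 -97.8] last [-29.6   1.2 -91.1]
Y 769 first [ -40.2  160.8 -115.3] mean [-36.1 150.8 -97.5] last [-30.7 146.3 -90.9]
Y 3489 first [-8.1 82.3 28.7] mean [13.4 91.  18.4] last [ 95.6 161.7 -64.8]
Y 7499 first [-4.5  1.5 28.8] mean [13.2  1.4 28.8] last [32.5  1.4 28.9]
O 3274 first [-39.7   1.4  28.3] mean [-35.5   1.5  29.2] last [-31.3   1.6  29.9]
O 2081 first [-41.   82.2  28.6] mean [-36.7  82.2  28.7] last [-32.5  82.4  28.8]
```

Call:
arm_command(
  hand=[0,0.3,0.65,0.65,0.65,0.65,0.65,0.65,0.65,0.65],
  xyz=[
    [0,0,0.001],
    [0,0,0.001],
    [0,0,0.001],
    [0,0,0.0],
    [0,0,0.0],
    [0,0,-0.015],
    [0,0,-0.04],
    [0,0,-0.08],
    [0,0,-0.12],
    [0,0,-0.12],
  ],
  rot=[
    [0,0,0],
    [0,0,0],
    [0,0,0],
    [0,0,0],
    [0,0,0],
    [0,0,0],
    [0,0,0],
    [0,0,0],
    [0,0,0],
    [0,0,0],
  ],
)

```text
clock: 14.47
position: [537.1, -126.9, 175.0]
eef_rot: [0.61, 0.728, -0.197, 0.244]
contact_force: [1.5, 0.8, 0.5]
width: 0.652
finger_force: 0.0
```

```bash
python3 tgt.py 1 5 1.7 31.3; python3 chk.py w12 2>/dev/null; python3 - <<'E'
import pickle,cv2
i,im=pickle.load(open("pics/w12.pkl","rb")); cv2.imwrite("pics/w12.png",im[...,::-1])
E
```

```text
now deck [ -9.7   6.8 157.4] j [ 0.38  0.25 -0.51  0.73 -1.07  2.5 ] F [1.5 0.8 0.5] w 0.652 t 14.4667
tool z off deck normal deg 6.52
[-0.0004 -0.0067  0.1269] [ 0.0122  0.1132 -0.0009]
deck F [-0.1 -0.7 -1.3] T [-0.01  1.91  0.07]
Y 2597 first [-1.8  1.3 18.1] mean [15.3  1.3 21.2] last [35.3  0.9 18.9]
Y 2394 first [-2.4 83.5 20.3] mean [14.1 82.  24.4] last [35.5 83.8 18.8]
O 828 first [-40.2   1.2  24.3] mean [-36.5   1.2  25.3] last [-32.8   1.2  26.3]
O 734 first [-41.2  81.9  24.4] mean [-36.4  82.3  23.4] last [-32.6  81.1  26.4]
```

View pics/w12.png

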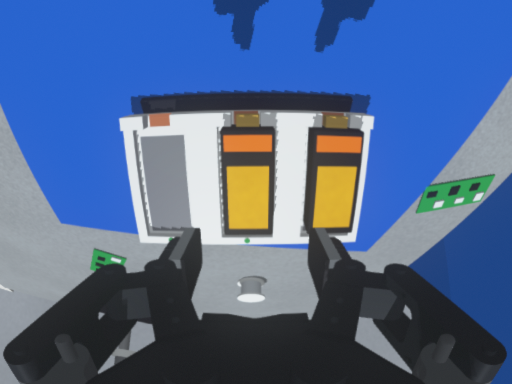

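Both packs in the dock now line up: tabs at (247,119) and (336,120), with stripe positions equal within 0.1 mm along the slope. Next is the loose pack.

```bash
cat > lt.py <<'E'
from rig import env
from h import *
import sys
# lt.py x y z yaw : tool down, tool x at yaw
s=env.state();x,y,z,w=map(float,sys.argv[1:5]);a=np.radians(w); X=np.array([np.cos(a),np.sin(a),0]); Z=np.array([0,0,-1.])
print("now",s["position"].round(1),s["joint_pos"].round(2),"F",s["contact_force"].round(1),"w",round(s["width"],3),s["clock"])
print(*move(s,[x,y,z],R.from_matrix(np.c_[X,np.cross(Z,X),Z])))
E
python3 lt.py 480 175 170 49.5
```

```text
now [ 535.8 -128.1  172.1] [ 0.38  0.25 -0.52  0.73 -1.07  2.5 ] F [-0.6 -0.7 -1.1] w 0.649 14.5167
[ 0.2491 -0.001  -0.1815] [0.2881 0.5902 0.8527]
```

Call:
arm_command(
  hand=[0.75,0.75,0.75,0.75,0.75,0.75,0.75,0.75,0.75,0.75,0.75,0.75,0.75],
  xyz=[
    [0.249,-0.001,-0.1815],
    [0.249,-0.001,-0.1815],
    [0.249,-0.001,-0.1815],
    [0.249,-0.001,-0.1815],
    [0.249,-0.001,-0.1815],
    [0.249,-0.001,-0.1815],
    [0.249,-0.001,-0.1815],
    [0.249,-0.001,-0.1815],
    [0.249,-0.001,-0.1815],
    [0.249,-0.001,-0.1815],
    [0.249,-0.001,-0.1815],
    [0.249,-0.001,-0.1815],
    [0.249,-0.001,-0.1815],
  ],
  rot=[
    [0.288,0.59,0.853],
    [0.288,0.59,0.853],
    [0.288,0.59,0.853],
    [0.288,0.59,0.853],
    [0.288,0.59,0.853],
    [0.288,0.59,0.853],
    [0.288,0.59,0.853],
    [0.288,0.59,0.853],
    [0.288,0.59,0.853],
    [0.288,0.59,0.853],
    [0.288,0.59,0.853],
    [0.288,0.59,0.853],
    [0.288,0.59,0.853],
  ],
)

```text
clock: 15.6
position: [478.7, 171.7, 165.9]
eef_rot: [0.909, 0.417, -0.005, 0.0]
contact_force: [-0.7, -0.4, -0.1]
width: 0.751
finger_force: 0.0
```

```bash
python3 - <<'E'
from rig import env,cams
from h import *
import pickle
s=env.state();i=cams.camera_info("wrist");im=cams.get_image("wrist");pickle.dump((i,im),open("pics/l1.pkl","wb"))
n=np.array([0,0,1.]);h=np.array([0,0,28.]); Rt=R.from_quat(s["eef_rot"]).as_matrix(); P={}
for nm,c in(("Y",YEL),("O",ORA)):
    for b in blobs(im,*c,amin=300):
        p=plane(ray(i,b[0],True),h,n); q=[plane(ray(i,v,True),h,n) for v in cv2.boxPoints(b[2])]
        print(nm,b[0].round(1),b[1],p.round(1),"sides",np.linalg.norm(q[0]-q[1]).round(1),np.linalg.norm(q[1]-q[2]).round(1)); P[nm]=p
d=P["O"]-P["Y"]; yaw=np.degrees(np.arctan2(d[1],d[0])); u=d/np.linalg.norm(d)
o=(P["Y"]+12*u+P["O"]-39.3*u)/2+1.7*Rt[:,0]-1.0*Rt[:,1]; print("gap",np.linalg.norm(d),"yaw",yaw,"origin",o)
E
python3 lt.py 480 175 170 49.5
```

```text
Y [255.6 192.2] 2537 [473.1 166.8  28. ] sides 35.6 60.2
Y [504.8 324.2] 442 [ 636.7 -274.3   28. ] sides 52.8 133.4
now [478.7 171.8 166. ] [ 0.65  0.22 -0.15 -0.   -1.2   1.78] F [0.  0.1 0.6] w 0.747 15.65
[ 0.0032 -0.0011 -0.004 ] [-0.0033  0.0084 -0.0039]Traceback (most recent call last):
  File "<stdin>", line 10, in <module>
KeyError: 'O'
```

```bash
python3 - <<'E'
from rig import env
from h import *
import pickle
s=env.state();i,im=pickle.load(open("pics/l1.pkl","rb"))
n=np.array([0,0,1.]);h=np.array([0,0,28.]); Rt=R.from_quat(s["eef_rot"]).as_matrix(); P={}
for nm,c in(("Y",((19,120,70),(30,255,255))),("O",((4,150,60),(17,255,255)))):
    B=[b for b in blobs(im,*c,amin=150)]; print(nm,[(b[0].round(0),b[1]) for b in B]); b=min(B,key=lambda b:np.hypot(*(b[0]-[256,170])))
    q=[plane(ray(i,v,True),h,n) for v in cv2.boxPoints(b[2])]; P[nm]=plane(ray(i,b[0],True),h,n); print(P[nm].round(1),[np.linalg.norm(q[k]-q[k+1]).round(1) for k in(0,1)],b[2][2])
d=P["O"]-P["Y"]; yaw=np.degrees(np.arctan2(d[1],d[0])); u=d/np.linalg.norm(d)
o=(P["Y"]+12*u+P["O"]-39.3*u)/2+1.7*Rt[:,0]-1.0*Rt[:,1]; print("gap",np.linalg.norm(d),"yaw",yaw,"origin",o)
E
```

```text
Y [(array([254., 119.]), np.int32(180)), (array([255., 192.]), np.int32(2567)), (array([493., 305.]), np.int32(174)), (array([505., 324.]), np.int32(456))]
[473.  166.9  28. ] [np.float64(35.6), np.float64(60.2)] 90.0
O [(array([255., 138.]), np.int32(690))]
[504.6 204.6  28. ] [np.float64(38.4), np.float64(13.3)] 90.0
gap 49.20459128805495 yaw 49.964728551744415 origin [480.38938859 177.23177478  27.98910183]
```

```bash
python3 lt.py 480.4 177 90 50;  python3 lt.py 480.4 177 30 50
```

```text
now [478.7 171.8 166. ] [ 0.65  0.22 -0.15 -0.   -1.2   1.78] F [0.  0.1 0.6] w 0.747 15.65
[ 0.0057 -0.0018  0.076 ] [-0.0034  0.0083 -0.0127]
now [478.7 171.8 166. ] [ 0.65  0.22 -0.15 -0.   -1.2   1.78] F [0.  0.1 0.6] w 0.747 15.65
[ 0.0062 -0.0016  0.136 ] [-0.0034  0.0083 -0.0127]
```

Call:
arm_command(
  hand=[0.75,0.75,0.75,0.75,0.75,0.75,0.75,0.75,0.75,0.75],
  xyz=[
    [0.0057,-0.0018,0.035],
    [0.0057,-0.0018,0.07],
    [0.0058,-0.0018,0.08],
    [0.0058,-0.0018,0.09],
    [0.0059,-0.0017,0.1],
    [0.006,-0.0017,0.11],
    [0.006,-0.0017,0.12],
    [0.0061,-0.0016,0.13],
    [0.0062,-0.0016,0.136],
    [0.0062,-0.0016,0.136],
  ],
  rot=[
    [-0.0034,0.0083,-0.0127],
    [-0.0034,0.0083,-0.0127],
    [-0.0034,0.0083,-0.0127],
    [-0.0034,0.0083,-0.0127],
    [-0.0034,0.0083,-0.0127],
    [-0.0034,0.0083,-0.0127],
    [-0.0034,0.0083,-0.0127],
    [-0.0034,0.0083,-0.0127],
    [-0.0034,0.0083,-0.0127],
    [-0.0034,0.0083,-0.0127],
  ],
)

```text
clock: 16.48
position: [479.9, 177.1, 29.2]
eef_rot: [0.906, 0.422, -0.0, -0.0]
contact_force: [-0.4, -0.0, -0.6]
width: 0.751
finger_force: 0.0
```

```bash
python3 lt.py 480.4 177 30 50; python3 - <<'E'
from rig import cams
from h import *
im=cams.get_image("wrist"); hsv=cv2.cvtColor(im,cv2.COLOR_RGB2HSV)
for nm,lo,hi in(("Y",(19,120,70),(30,255,255)),("O",(4,150,60),(17,255,255))):
    for b in blobs(im,lo,hi,300): print(nm,b[0].round(1),b[1],[np.round(x,1) for x in b[2]])
E
```

```text
now [479.9 177.1  29.2] [ 0.66  0.36 -0.35 -0.   -0.86  1.78] F [-0.4 -0.  -0.6] w 0.751 16.4833
[ 0.0002  0.0004 -0.0008] [-0.0009  0.0004 -0.0009]
Y [259.5 138.6] 930 [array([259.5, 138.5]), array([43., 21.]), np.float64(0.0)]
Y [259.7 270.1] 7032 [array([260. , 272.5]), array([93., 82.]), np.float64(90.0)]
O [259.8 181.5] 3086 [array([260. , 181.5]), array([33., 94.]), np.float64(90.0)]
```

Call:
arm_command(
  hand=[0.75,0.75,0,0,0,0,0],
  xyz=[
    [-0.002,0.0025,-0.0008],
    [-0.002,0.0025,-0.0008],
    [-0.002,0.0025,-0.0008],
    [-0.002,0.0025,-0.0008],
    [-0.002,0.0025,-0.0008],
    [-0.002,0.0025,-0.0008],
    [-0.002,0.0025,-0.0008],
  ],
  rot=[
    [0,0,0],
    [0,0,0],
    [0,0,0],
    [0,0,0],
    [0,0,0],
    [0,0,0],
    [0,0,0],
  ],
)

```text
clock: 17.12
position: [481.8, 174.6, 32.2]
eef_rot: [0.906, 0.422, 0.002, -0.0]
contact_force: [-1.6, -0.6, 5.7]
width: 0.525
finger_force: 62.8
```

```bash
python3 lt.py 480.4 177 160 50; python3 tgt.py 1 10 -78.5 130
```

```text
now [481.8 174.6  32.2] [ 0.65  0.36 -0.35 -0.   -0.86  1.79] F [-1.6 -0.6  5.7] w 0.525 17.1167
[ 0.0014 -0.0025 -0.1278] [ 0.0006 -0.0031 -0.0005]
now deck [-346.5    4.7  187. ] j [ 0.65  0.36 -0.35 -0.   -0.86  1.79] F [-1.6 -0.6  5.7] w 0.525 t 17.1167
tool z off deck normal deg 30.09
[-0.2801  0.2051 -0.1296] [-0.2266 -0.4923 -0.8532]
```

Call:
arm_command(
  hand=[0,0,0,0,0,0,0,0,0,0,0,0,0,0,0,0,0,0],
  xyz=[
    [0,0,-0.01],
    [0,0,-0.04],
    [0,0,-0.08],
    [0,0,-0.12],
    [0,0,-0.13],
    [-0.28,0.205,-0.13],
    [-0.28,0.205,-0.13],
    [-0.28,0.205,-0.13],
    [-0.28,0.205,-0.13],
    [-0.28,0.205,-0.13],
    [-0.28,0.205,-0.13],
    [-0.28,0.205,-0.13],
    [-0.28,0.205,-0.13],
    [-0.28,0.205,-0.13],
    [-0.28,0.205,-0.13],
    [-0.28,0.205,-0.13],
    [-0.28,0.205,-0.13],
    [-0.28,0.205,-0.13],
  ],
  rot=[
    [0,0,0],
    [0,0,0],
    [0,0,0],
    [0,0,0],
    [0,0,0],
    [-0.227,-0.492,-0.853],
    [-0.227,-0.492,-0.853],
    [-0.227,-0.492,-0.853],
    [-0.227,-0.492,-0.853],
    [-0.227,-0.492,-0.853],
    [-0.227,-0.492,-0.853],
    [-0.227,-0.492,-0.853],
    [-0.227,-0.492,-0.853],
    [-0.227,-0.492,-0.853],
    [-0.227,-0.492,-0.853],
    [-0.227,-0.492,-0.853],
    [-0.227,-0.492,-0.853],
    [-0.227,-0.492,-0.853],
  ],
)

```text
clock: 18.62
position: [458.7, -171.3, 161.2]
eef_rot: [0.621, 0.74, -0.166, 0.198]
contact_force: [0.0, 0.2, -2.0]
width: 0.519
finger_force: 62.4
```

```bash
python3 chk.py p1 2>/dev/null;python3 tgt.py 1 10 -78.5 60 
```

```text
deck F [-1.  -0.6 -1.5] T [ 0.03  1.9  -0.02]
Y 730 first [ -36.4  -73.2 -113.8] mean [-32.4 -74.7 -82.5] last [-30.3 -77.4 -36.7]
Y 2979 first [-5.   4.  25.7] mean [13.9  4.2 25. ] last [33.6  4.8 23.9]
Y 2098 first [-5.5 82.9 28.5] mean [13.8 84.7 25.5] last [32.1 83.3 27.3]
Y 7292 first [  0.5 -79.  125.3] mean [ 17.8 -79.  124.3] last [ 35.9 -79.1 124.5]
O 875 first [-41.2   4.1  25.2] mean [-36.7   4.3  25. ] last [-31.8   5.5  21.4]
O 583 first [-42.   85.2  24. ] mean [-37.2  84.8  25.3] last [-32.9  80.5  31.4]
O 2906 first [-33.8 -79.  122.6] mean [-29.6 -78.9 122.9] last [-25.5 -78.8 123.1]
now deck [  9.4 -78.1 130.4] j [ 0.29  0.11 -0.65  0.64 -0.99  2.62] F [-0.6  0.  -1.8] w 0.522 t 18.6667
tool z off deck normal deg 0.02
[-0.0006 -0.0005  0.0704] [ 0.0003 -0.0001  0.0004]
```

Call:
arm_command(
  hand=[0,0,0,0,0,0,0],
  xyz=[
    [0.001,0,0.02],
    [0.002,0,0.045],
    [0.0025,0,0.065],
    [0.0025,0,0.075],
    [0.0025,0,0.08],
    [0.0025,0,0.082],
    [0.0025,0,0.082],
  ],
  rot=[
    [0,0,0],
    [0,0,0],
    [0,0,0],
    [0,0,0],
    [0,0,0],
    [0,0,0],
    [0,0,0],
  ],
)

```text
clock: 19.25
position: [465.1, -210.1, 88.7]
eef_rot: [0.621, 0.74, -0.167, 0.198]
contact_force: [0.4, 0.1, -1.7]
width: 0.522
finger_force: 62.3
```

```bash
python3 chk.py p2 2>/dev/null;python3 tgt.py 1 6 -78.5 38; python3 - <<'E'
import pickle,cv2
i,im=pickle.load(open("pics/p2.pkl","rb")); cv2.imwrite("pics/p2.png",cv2.resize(im[90:270,110:410],(800,480),interpolation=cv2.INTER_CUBIC)[...,::-1])
E
```

```text
deck F [-1.8 -0.2 -2.1] T [0.04 1.82 0.02]
Y 532 first [ -53.6   78.8 -126.5] mean [ -47.6   78.7 -126. ] last [ -41.5   78.1 -126.1]
Y 913 first [-45.3 -79.4 -99.8] mean [ -39.4  -79.8 -104.2] last [ -33.8  -79.9 -104.9]
Y 2731 first [-0.1 95.6 17.4] mean [13.1 82.2 30.3] last [30.2 78.7 33.7]
Y 3823 first [-5.8  5.3 26.1] mean [ 8.1  4.1 28.1] last [23.4  3.7 28.4]
Y 7283 first [ -1.6 -79.4  43. ] mean [ 15.8 -79.5  41.8] last [ 33.7 -79.5  42.1]
O 1722 first [-41.1   4.9  26.8] mean [-36.8   4.5  27.5] last [-32.    5.6  25.7]
O 593 first [-28.8 170.6 -58.3] mean [-23.1 162.1 -49.6] last [-18.1 151.4 -39.1]
O 2908 first [-35.9 -79.4  40.2] mean [-31.8 -79.3  40.3] last [-27.6 -79.2  40.7]
now deck [  7.4 -78.3  48.4] j [ 0.15  0.21 -0.77  0.82 -0.76  2.51] F [-0.3  0.4 -2.7] w 0.522 t 19.3
tool z off deck normal deg 0.03
[ 0.0014 -0.0002  0.0104] [0.0002 0.0005 0.0002]
```

View pics/p2.png

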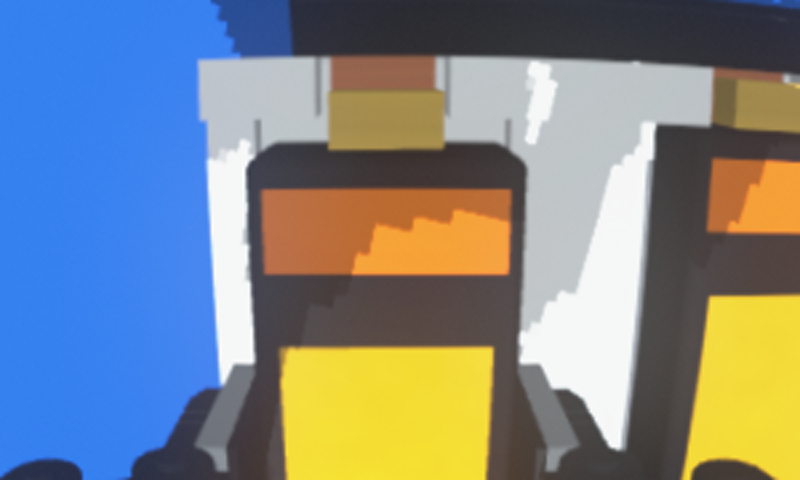

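The slot edges at 318 and 447 and the bay ribs at 257 and 508 are both centred on column 382.5. The tab's centre is 386.5, so I'll shift −0.9 mm and lower.

Call:
arm_command(
  hand=[0,0,0,0,0],
  xyz=[
    [0,-0.001,0.002],
    [0,-0.001,0.005],
    [0,-0.001,0.008],
    [0,-0.001,0.009],
    [0,-0.001,0.009],
  ],
  rot=[
    [0,0,0],
    [0,0,0],
    [0,0,0],
    [0,0,0],
    [0,0,0],
  ],
)

```text
clock: 19.72
position: [464.2, -215.1, 80.5]
eef_rot: [0.621, 0.74, -0.167, 0.198]
contact_force: [-0.8, -0.4, -1.8]
width: 0.524
finger_force: 62.4
```

```bash
python3 chk.py p3 2>/dev/null;python3 tgt.py 1 7.4 -79.2 35
```

```text
deck F [-1.  -0.2 -1.5] T [-0.03  1.83  0.01]
Y 567 first [ -53.9   78.8 -115.6] mean [ -48.3   78.4 -114.3] last [ -43.2   73.6 -106.1]
Y 918 first [ -45.3  -81.4 -109.3] mean [ -39.6  -81.6 -111.6] last [ -33.8  -81.8 -114.4]
Y 2269 first [ 33.6 183.5 -61.9] mean [ 30.2 119.4  -3.7] last [31.4 79.4 33.1]
Y 3799 first [-6.2  5.6 25.9] mean [13.  11.1 19.1] last [ 81.1  75.4 -64. ]
Y 7282 first [ -1.6 -81.3  33.5] mean [ 15.8 -81.3  32.3] last [ 33.8 -81.3  32.6]
O 1833 first [-41.    5.4  26.2] mean [-36.8   4.6  27.4] last [-32.2   4.7  27.1]
O 2932 first [-35.9 -81.2  30.7] mean [-31.8 -81.1  31.3] last [-27.6 -81.   31.2]
now deck [  7.4 -80.2  38.7] j [ 0.13  0.22 -0.79  0.85 -0.73  2.49] F [-0.2  0.1 -1.8] w 0.521 t 19.7667
tool z off deck normal deg 0.07
[0.     0.001  0.0037] [-0.0012  0.0003  0.0003]
```

Call:
arm_command(
  hand=[0,0,0,0],
  xyz=[
    [0,0.0005,0.001],
    [0,0.0005,0.002],
    [0,0.0005,0.0035],
    [0,0.0005,0.0035],
  ],
  rot=[
    [0,0,0],
    [0,0,0],
    [0,0,0],
    [0,0,0],
  ],
)

```text
clock: 20.1
position: [465.0, -216.7, 77.5]
eef_rot: [0.621, 0.74, -0.167, 0.198]
contact_force: [0.4, -0.1, -2.3]
width: 0.522
finger_force: 62.4
```

```bash
python3 chk.py p4 2>/dev/null;python3 tgt.py 1 7.4 -79.2 35
```

```text
deck F [-1.6  0.8 -2.1] T [-0.02  1.87 -0.02]
Y 594 first [ -54.4   81.3 -115.9] mean [ -48.3   79.3 -113.3] last [ -42.    80.7 -115.5]
Y 919 first [ -45.4  -80.8 -112.8] mean [ -39.7  -81.  -115.1] last [ -34.5  -80.8 -111.3]
Y 2103 first [ 50.4 227.3 -98.6] mean [ 40.8 141.5 -22.5] last [31.6 79.  33.1]
Y 3812 first [-7.5  3.8 28.6] mean [13.5 12.5 17.7] last [ 81.1  77.3 -63.3]
Y 7294 first [ -1.6 -80.7  30. ] mean [ 15.6 -80.7  29. ] last [ 33.7 -80.7  29.1]
O 1922 first [-40.9   4.   28.1] mean [-36.6   4.1  28.3] last [-32.    4.7  27.4]
O 2933 first [-36.  -80.7  27.2] mean [-31.9 -80.6  27.8] last [-27.7 -80.4  27.7]
now deck [  7.3 -79.7  35.1] j [ 0.12  0.23 -0.79  0.86 -0.72  2.48] F [ 0.7  0.4 -2.6] w 0.521 t 20.15
tool z off deck normal deg 0.08
[-0.0001  0.0005  0.0001] [-0.0014  0.0002  0.0003]
```

Call:
arm_command(
  hand=[0,0,0,0,0,0,0],
  xyz=[
    [0.001,0,0.0005],
    [0.0022,0,0.0005],
    [0.0034,0,0.0005],
    [0.0045,0,0.0005],
    [0.0055,0,0.0007],
    [0.0058,0,0.001],
    [0.0058,0,0.001],
  ],
  rot=[
    [0,0,0],
    [0,0,0],
    [0,0,0],
    [0,0,0],
    [0,0,0],
    [0,0,0],
    [0,0,0],
  ],
)

```text
clock: 20.73
position: [464.6, -213.1, 75.2]
eef_rot: [0.621, 0.739, -0.168, 0.199]
contact_force: [-0.4, -4.9, 3.7]
width: 0.527
finger_force: 62.7
```

```bash
python3 chk.py p5 2>/dev/null;python3 tgt.py 1 7.4 -79.2 35
```

```text
deck F [ 6.7 -2.1 -0.2] T [-0.36 -0.73  0.12]
Y 919 first [ -49.3  -80.6 -113.1] mean [ -43.7  -80.8 -114.4] last [ -38.4  -80.6 -111.6]
Y 609 first [ -49.9   80.9 -116.4] mean [ -44.7   77.8 -110.9] last [-40.3  70.6 -99.1]
Y 2172 first [ 41.8 195.4 -71.2] mean [ 34.9 126.8  -9.5] last [30.8 78.2 33.6]
Y 3324 first [-7.6  4.8 26.7] mean [15.6 17.4 11.6] last [ 99.5 101.  -93.6]
Y 7284 first [ -6.  -80.5  29.8] mean [ 11.4 -80.5  28.7] last [ 29.4 -80.6  29. ]
O 2922 first [-40.3 -80.5  27. ] mean [-36.3 -80.5  27.7] last [-32.  -80.2  27.4]
O 1872 first [-40.9   5.3  26.5] mean [-36.7   4.4  27.8] last [-32.2   4.5  27.7]
now deck [  2.9 -79.6  34.9] j [ 0.13  0.23 -0.8   0.87 -0.72  2.47] F [-1.1 -6.2  3.2] w 0.52 t 20.7833
tool z off deck normal deg 0.18
[-0.0045  0.0004 -0.0001] [-0.0015  0.0029 -0.0003]
```

Call:
arm_command(
  hand=[0,0,0],
  xyz=[
    [0,0,0.0008],
    [0,0,0.0014],
    [0,0,0.0014],
  ],
  rot=[
    [0,0,0],
    [0,0,0],
    [0,0,0],
  ],
)

```text
clock: 21.03
position: [465.0, -213.6, 74.1]
eef_rot: [0.621, 0.739, -0.167, 0.199]
contact_force: [-0.6, -5.2, 5.8]
width: 0.517
finger_force: 62.9
```

```bash
python3 chk.py p6 2>/dev/null|grep -e F -e "Y 7" -e "O 2";python3 tgt.py 1 7.4 -79.2 35
```

```text
deck F [ 6.6 -1.1  2. ] T [-0.35 -0.88  0.11]
Y 7284 first [ -5.9 -80.2  28.5] mean [ 11.4 -80.2  27.5] last [ 29.4 -80.2  27.8]
O 2926 first [-40.2 -80.1  25.7] mean [-36.3 -80.1  26.6] last [-32.3 -80.1  27.6]
now deck [  3.  -79.2  33.6] j [ 0.13  0.23 -0.8   0.87 -0.72  2.46] F [-0.3 -4.9  5. ] w 0.518 t 21.0833
tool z off deck normal deg 0.16
[-0.0044  0.     -0.0014] [-0.0007  0.0027 -0.0004]
```

Call:
arm_command(
  hand=[0,0.3,0.65,0.65,0.65,0.65,0.65,0.65,0.65,0.65,0.65],
  xyz=[
    [0,0,0.0005],
    [0,0,0.0005],
    [0,0,0.0005],
    [0,0,0.0],
    [0,0,0.0],
    [0,0,-0.015],
    [0,0,-0.04],
    [0,0,-0.08],
    [0,-0.04,-0.12],
    [0,-0.04,-0.14],
    [0,-0.04,-0.14],
  ],
  rot=[
    [0,0,0],
    [0,0,0],
    [0,0,0],
    [0,0,0],
    [0,0,0],
    [0,0,0],
    [0,0,0],
    [0,0,0],
    [0,0,0],
    [0,0,0],
    [0,0,0],
  ],
)

```text
clock: 22.0
position: [414.0, -148.8, 198.5]
eef_rot: [0.621, 0.74, -0.163, 0.201]
contact_force: [1.2, 0.8, 0.2]
width: 0.652
finger_force: 0.0
```

Call:
arm_command(
  hand=[0.65,0.65,0.65,0.65,0.65,0.65],
  xyz=[
    [0,0.12,-0.04],
    [0,0.12,-0.04],
    [0,0.12,-0.04],
    [0,0.12,-0.04],
    [0,0.12,-0.04],
    [0,0.12,-0.04],
  ],
  rot=[
    [0,0,0],
    [0,0,0],
    [0,0,0],
    [0,0,0],
    [0,0,0],
    [0,0,0],
  ],
)

```text
clock: 22.5
position: [527.4, -110.3, 227.5]
eef_rot: [0.621, 0.74, -0.167, 0.197]
contact_force: [-0.1, -0.1, 0.9]
width: 0.649
finger_force: 0.0
```

```bash
python3 chk.py p7 2>/dev/null; python3 tgt.py 1 0 0 200; python3 - <<'E'
from rig import cams
from h import *
import pickle
i,im=pickle.load(open("pics/p7.pkl","rb")); P=np.array([545.5,-213.9,43.5]);D=deckR(-80.0)
hsv=cv2.cvtColor(im,cv2.COLOR_RGB2HSV)
# tab / label positions along slope for all three packs, on z=28 (labels) and z=16 (tabs)
for nm,lo,hi,z in(("Y",(19,120,90),(30,255,255),28),("O",(5,150,70),(17,255,255),28),("tab",(19,100,50),(30,255,200),16)):
    for b in blobs(im,lo,hi,60): print(nm,b[0].round(1),b[1],(D.T@(plane(ray(i,b[0],True),P+z*D[:,2],D[:,2])-P)).round(1),[np.round(x,1) for x in b[2]][1:])
E
```

```text
deck F [ 0.1  0.  -0.6] T [-0.04  1.45  0.  ]
Y 1787 first [ -3.  -84.   19.4] mean [ 15.1 -83.2  20.8] last [ 34.7 -83.9  17.9]
Y 1904 first [-2.3  1.5 17.9] mean [15.2  1.5 20.5] last [34.4  1.1 17.7]
Y 1796 first [-3.  82.8 19.2] mean [15.  82.7 20.7] last [31.5 80.7 27.6]
O 545 first [-40.5   1.5  17.5] mean [-36.3   1.5  18.2] last [-32.    1.5  18.8]
now deck [  1.1  -0.3 212. ] j [ 0.38  0.19 -0.35  0.55 -1.21  2.69] F [ 0.1 -0.4 -0.5] w 0.654 t 22.55
tool z off deck normal deg 0.15
[0.0011 0.0004 0.012 ] [-0.0026  0.0001  0.0009]
Y [182.4 187.8] 1787 [ 14.  -79.9  28. ] [array([55.5, 32.9]), np.float64(87.0)]
Y [257.9 187.8] 1904 [14.   2.5 28. ] [array([54., 34.]), np.float64(90.0)]
Y [330.2 187.9] 1796 [14.  81.6 28. ] [array([33.2, 55.4]), np.float64(3.0)]
O [258.  141.5] 545 [-35.6   2.5  28. ] [array([13., 38.]), np.float64(90.0)]
O [180.  142.4] 485 [-35.7 -80.   28. ] [array([13., 36.]), np.float64(90.0)]
O [332.7 142.5] 492 [-35.7  81.7  28. ] [array([13., 36.]), np.float64(90.0)]
tab [182.9 125.5] 144 [-53.1 -79.2  16. ] [array([ 8.2, 17.2]), np.float64(86.2)]
tab [257.5 124.2] 154 [-53.   2.  16.] [array([ 8., 17.]), np.float64(90.0)]
tab [330.1 125.8] 149 [-52.9  81.2  16. ] [array([ 9., 16.]), np.float64(90.0)]
```

All three packs agree: same x within 0.2 mm, same height within 0.3 mm, and y within about 2 mm of the bay centres. Handing in.

```bash
python3 -c "
from rig import env
print(env.sign_off())"
```

```text
the job is handed in; nothing more can be done
None
```

I handed the job in at 22.6 s: the reversed pack, turned round, is in the middle bay and the loose one is in bay0, and the last camera check shows both level with the correct pack to within 0.3 mm; the sign-off gave no verdict, and one early attempt pressed with about 75 N (wrist limit 120 N).

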